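# Clamp the reference cell in the light path of a desk photometer

## Task

The desk photometer is due for its check with the reference cell. Take the taller of the two capped cells out of the wooden stand, holding it by its frosted ribbed sides and never by its clear windows, and set it fully home in the sloping socket of the meter so that its clear windows face the two lens heads. Then swing the lever clockwise until you feel the jaws grip the cell firmly, without forcing it, let go, and leave the short cell, the mug and the glasses where they are.

Things in the scene. Friction and masses are not known exactly. Their poses are not given: they have to be found in the camera images.
- cell: The taller capped cell, 26 x 26 x 96 mm, about 0.11 kg. Origin: centre of the underside, z up through the black cap (top 12 mm; its thin rib runs along y). Frosted ribbed white sides, 26 mm apart, look along +x and -x, from 10 mm up to the cap; clear windows look along +y and -y. Foot narrowed to 22 mm over the lowest 4 mm. Starts upright and loose in either well of the stand, any yaw.
- cell_windows: The two clear windows of the taller cell, 18 mm wide (along the cell's x), 30 to 76 mm above its underside, in its +y and -y faces. Same origin and axes as cell. Not to be touched by the fingers.
- cell_short: A second capped cell of the same section, only 66 mm high; stays in its well. Origin and axes as for the taller cell.
- stand: Fixed wooden block, 80 mm (x) by 180 mm (y) by 18 mm, with two round wells of 43 mm diameter and 8 mm depth at y = +45 and -45 mm; in each a cell stands with its underside 10 mm above the table. Origin: centre of the underside.
- meter: The photometer, fixed: a grey wedge 184 mm deep and 244 mm wide, its deck sloping 30 degrees, rising away from the robot (18 to 124 mm high). Two white lens heads on the deck, left and right, face each other; the light runs between them. Origin: on the table below the deck's middle; +x to its back, +y to its left.
- seat: Round hub, 68 mm wide, in the middle of the deck, with the square socket for the cell in its top: 28.4 x 28.4 mm, mouth at z = 26 mm, rubber floor at z = 3 mm. Origin: on the deck, on the socket's axis. z: normal of the deck, leaning 30 degrees toward the robot; x: up the slope; y: to the left along the light path. Jaws at its +x and -x reach up to z = 47 mm and start over 42 mm apart.
- lens_left (a point): Centre of the lens of the left head, at x = 0, y = 56, z = 58 mm of the seat; the right one is opposite at y = -56. Behind the lenses the heads fill |y| from 63 to 109 mm, |x| under 27 mm, up to z = 86 mm of the seat.
- pad_front: Smooth plastic pad, 20 mm wide, of the jaw on the seat's -x side, sprung (about 6 N per mm). Origin and axes like seat; it slides along the seat's x. It presses on the cell 28 to 46 mm above the deck.
- pad_rear: The same pad of the jaw on the seat's +x side. The two jaws move in together, 18 mm each for a radian of the lever, centre the cell and press on two opposite faces.
- lever_knob (a point): Grip point on the axis of the lever's upright black knob, 44 mm above the deck; knob 16 mm in diameter, from 19 to 59 mm above the deck, parallel to the seat's z, on an arm of the ring round the hub, 88 mm from the seat's axis. Starts 26 to 35 degrees right of the seat's -x; swings clockwise seen from above, leftward along the front, 1.1 rad at most.
- lever_ring: The ring that carries the lever's arm and knob and drives both jaws; 100 mm wide, 8 to 23 mm above the deck. Origin and z axis as seat. It stays where it is left, but for a little spring-back. It drags with 2 to 4 N at the knob, more if the knob is gripped hard and kept from turning; the push grows once the jaws meet the cell; 9 to 12 N is a firm grip, over 16 N crushes the cell.
- mug: Speckled mug, 85 mm wide, 102 mm high, behind the stand; origin near the centre of its underside. Leave it alone.
- glasses: Reading glasses with open temples, 150 x 138 x 47 mm, lying to the right of the meter; origin at the centre of the underside. Leave them alone.
Not all that is in view belongs to the job. What is shaped like the cell but pink is not meant. Leave any blue or green look-alike of the cell_short alone.

How it is judged:
On the way, in this order (a step that is already met when the one before it is completed fails the run):
1. the taller cell stands on the floor of the meter's socket with its clear windows toward the lens heads (z of cell in the frame of seat between 0.0005 and 0.0055 m and angle between the y axis of cell and the y axis of seat, either way round below 0.09 rad), for 0.2 s.
2. the jaws press on the cell from both sides (contact force between each of pad_front, pad_rear and cell above 4 N), for 0.2 s.
At the end, for the whole second after the job is handed in: The taller cell rests at the bottom of the socket (within 2.5 mm in depth and sideways), its clear windows square to the light path within 0.06 rad and its axis square to the deck within 0.05 rad, both jaw pads press on it with more than 4 N, and it is let go and at rest (all of step 2 and z of cell in the frame of seat between 0.0005 and 0.0055 m and angle between the y axis of cell and the y axis of seat, either way round below 0.06 rad and angle between the z axis of cell and the z axis of seat, either way round below 0.05 rad and x of cell in the frame of seat between -0.0025 and 0.0025 m and y of cell in the frame of seat between -0.0025 and 0.0025 m and linear speed of cell below 0.01 m/s and linear speed of cell_short below 0.02 m/s); the robot touches nothing.
It fails at once if the fingers press on the clear windows (over 1.5 N) (contact force between the fingers and cell_windows above 1.5 N).
It fails at once if the jaws crush the cell (over 30 N on a pad) (contact force between any of pad_front, pad_rear and cell above 30 N).
It fails at once if the short cell is shifted more than 15 mm or tipped (distance of cell_short from where it was at the start of the episode above 0.015 m or angle between cell_short's own z axis and vertical above 0.3 rad).
It fails at once if the mug or the glasses are shifted more than 20 mm (distance of any of mug, glasses from where it was at the start of the episode above 0.02 m).
It also fails if it takes over 67 s, if anything falls off the work surface, if the arm or the gripper's body presses on something with over 40 N, if the wrist force passes 120 N, or if a joint passes its speed limit or range.

## Robot

A 6-joint arm with a two-finger parallel gripper is mounted at the origin on a cart in front of the work surface, level with it; the furniture and walls round the work are solid. World frame = base frame: x ahead of the robot, y to its left, z up, the work surface at z = 0. Lengths are in m, angles in rad, forces in N, time in s.
With the tool pointing down it reaches from about 0.425 to 0.95 m from the base axis. Payload 3.5 kg.
Tool frame: the origin (TCP) lies between the finger pads; the fingertips stand 17 mm ahead of it and the grasp point (between the pads) lies 2 mm behind it; z points along the fingers, y is the direction in which the jaws open and shut (so a half turn about z gives the same grasp; the last joint's range is limited). The gripper opens to 85 mm and grips with 20 to 120 N. Pads are 22 mm wide; open, the fingers measure 114 mm over their backs; the gripper's body (76 mm by 85 mm) begins 54 mm behind the grasp point. The pads swing forward as they close: fully open they stand 13 mm farther back than shut.
Start: joints at [1.161, 0.286, 1.577, -0, 1.279, -0.15], TCP at [0.173, 0.652, 0.248] pointing down, gripper open.
Joint ranges: [-2.77, 2.77], [-0.9, 2.22], [0.21, 2.48], [-1.53, 4.67], [0.24, 2.81], [-2.84, 2.84]. Speed limits (rad/s): [2.79, 2.79, 3.14, 3.14, 3.14, 3.14].

## Interface

Orientations are given as a unit quaternion [x, y, z, w].
In Python, from plant import ctrl gives the robot as it stands.
- The arm moves only by the tool carry_out, never from a script. Its argument "commands" is a list of rows, each an object with "delta_pos": the shift along the tool's x, y, z in m, a list of three; "delta_rot": the turn, a rotation vector about the tool's x, y, z in rad, a list of three; "claw": the opening in per cent of the stroke, from 0 (shut) to 100 (fully open). A call has 1 to 8 rows; each row is the pose to reach, as a shift and turn from the pose measured when the call began, along the tool's axes at that moment; what a row does not reach only later rows make up. A row lasts 1/12 s, in which the tool goes at most 41.7 mm and 7.16 degrees, less where a joint would pass 70% of its speed; a pose out of reach is approached as far as the arm can. A call with a gripper value outside its range is refused whole. The fingers move at their own pace and stop on an object; "force" is the grip in N (left out, the last holds). Time passes only in rows, so rows that repeat a pose let the fingers close. It gives the time, the measured TCP pose, the force and the opening at its end, in the units of the state.
- ctrl.get_state(): the state, without advancing time (a new reading comes with each control period).
- ctrl.read_camera(name): name is "scene" or "top" or "wrist"; returns (picture, depth): 480x640x3 uint8, red, green, blue; 480x640 float32, m along the optical axis (not along the pixel's ray), 0 where there is no reading.
- ctrl.camera_info(name): a dict with "fx", "fy", "cx", "cy" (pixels), "rvec" (rotation vector, rad) and "tvec" (3), from world to camera coordinates, as OpenCV has them; the wrist camera has in their place "mount" (4x4, takes a point from camera to tool coordinates, whose origin is the TCP and whose axes are the flange's). Camera axes: x right, y down, z forward; pixel columns grow to the right and rows downward; lengths in m; the calibration is good to about 2 mm. A picture is of the moment at which its call begins: read the wrist's pose just before it. camera_info takes no time and is no camera call.
- ctrl.sign_off(): hands the job in, once; it reports no verdict.
The state is a dict: "time": time; "qpos": joint angles; "dq": joint speeds; "joint_efforts": joint torques, N m; "eef_pos": TCP position; "tcp_rot": TCP orientation; "contact_force": force on the tool from outside, world axes, zero at the start; "wrist_torque": the same for the moment, N m; "opening": opening from 0.0 (shut) to 1.0 (fully open).
Only numpy, scipy, OpenCV 4.12 (cv2) and the standard library are available. Lean on these libraries where they do the work, as an engineer would, in place of code of your own. Each camera call takes 0.05 s, during which the arm holds its last target.

## Working session

There is one attempt and no reset: what is moved stays moved. The work goes in short steps, Python scripts to look and compute and a tool call to move; the robot and the scene stay as the last step left them, time stands still between calls to the robot, and variables do not carry over. Pictures are saved under pics/ and viewed, and the job is handed in when it is done.

Besides the shell and the picture viewer there is one more tool, called after "Emit:" as name([rows], argument=value, ...), one row to a line, values as JSON. carry_out: Moves the arm, as the interface text tells. Its arguments: {"type":"object","properties":{"commands":{"type":"array"},"force":{"type":"number"}},"required":["commands"]}

```bash
ls; mkdir -p pics
python3 - <<'E'
from plant import ctrl
import cv2,numpy as np
s=ctrl.get_state();print({k:np.round(v,4) for k,v in s.items()})
for n in("scene","top","wrist"):
    p,d=ctrl.read_camera(n);cv2.imwrite(f'pics/{n}0.png',p[:,:,::-1]);np.save(f'pics/{n}0.npy',d);print(n,ctrl.camera_info(n))
E
```

```text
pics
{'time': np.float64(0.0), 'qpos': array([ 1.161 ,  0.2872,  1.5782,  0.    ,  1.2786, -0.15  ]), 'dq': array([-0.0025,  0.0014, -0.0001, -0.0018, -0.0001, -0.0013]), 'joint_efforts': array([-1.40000e-03, -4.05985e+01, -2.92623e+01, -2.00000e-04,
        5.90000e-03,  0.00000e+00]), 'eef_pos': array([0.1731, 0.6518, 0.2469]), 'tcp_rot': array([ 1.295e-01,  9.916e-01, -1.100e-03, -3.000e-04]), 'contact_force': array([-0.6325, -0.785 ,  0.4865]), 'wrist_torque': array([0.0027, 0.0708, 0.0046]), 'opening': np.float64(0.9994)}
scene {'fx': 534.4046365128002, 'fy': 534.4046365128002, 'cx': 316.0682715675553, 'cy': 243.10896643843125, 'rvec': array([ 1.93270481, -0.88305839,  0.50527819]), 'tvec': array([-0.33106221,  0.25430585,  0.83829165])}
top {'fx': 551.4593673082471, 'fy': 551.4593673082471, 'cx': 324.7915399786813, 'cy': 227.54473390891695, 'rvec': array([ 2.15987214, -2.21080672,  0.07524355]), 'tvec': array([-0.00194   ,  0.51310718,  1.53479239])}
wrist {'fx': 421.76595316057984, 'fy': 421.76595316057984, 'cx': 313.06134096843687, 'cy': 247.22353701445866, 'mount': array([[ 3.86613894e-04, -9.59375443e-01, -2.82132255e-01,
         7.13809827e-02],
       [ 9.99999706e-01,  1.84029806e-04,  7.44544799e-04,
        -2.75945269e-04],
       [-6.62377252e-04, -2.82132460e-01,  9.59375232e-01,
        -1.24733001e-01],
       [ 0.00000000e+00,  0.00000000e+00,  0.00000000e+00,
         1.00000000e+00]])}
```

View pics/scene0.png

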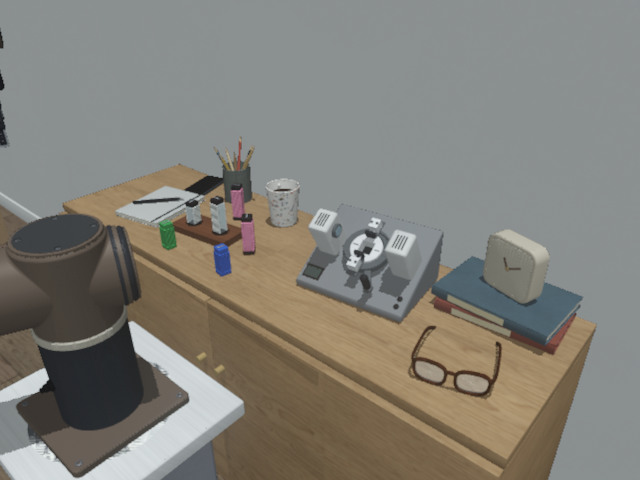

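View pics/top0.png

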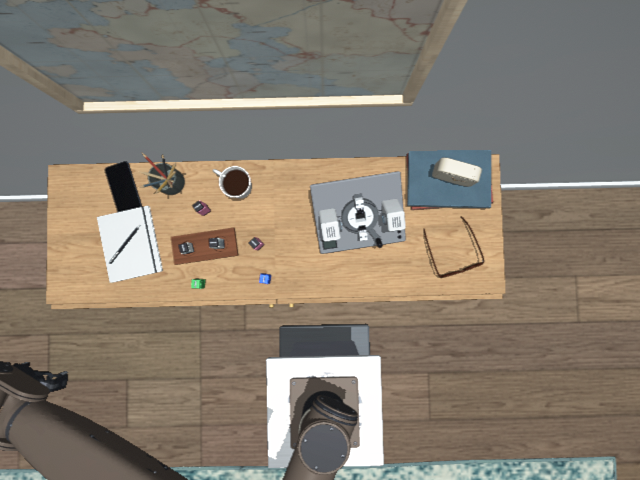

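View pics/wrist0.png

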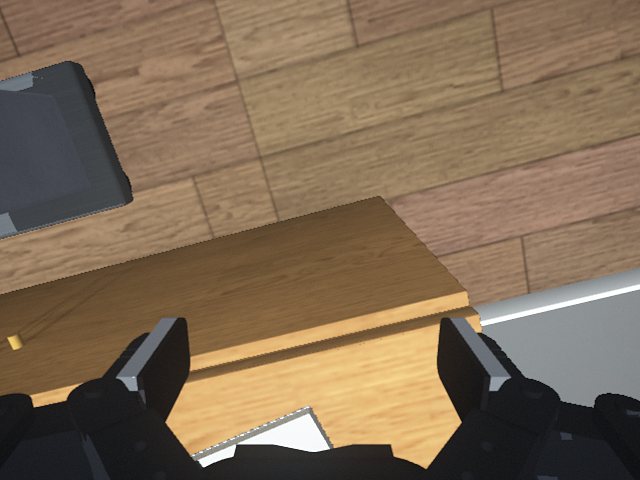

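The scene view shows the stand with two black/white capped cells: the short one at about (193,213) and the tall one at (218,216). The pink look-alikes are at (238,202) and (248,235), green is at (168,235) and blue at (222,260). The meter is at about (370,255) with its knob at (366,283). The tall cell fits the description, being white with a black cap, standing in the stand and taller. I'll enlarge to confirm.

```bash
cat > h.py <<'E'
import cv2,numpy as np
from scipy.spatial.transform import Rotation as R
from plant import ctrl
def cam(n,st=None):
    c=ctrl.camera_info(n);K=np.array([[c['fx'],0,c['cx']],[0,c['fy'],c['cy']],[0,0,1]])
    if 'rvec' in c:
        Rw=cv2.Rodrigues(c['rvec'])[0]; return K,Rw.T,-Rw.T@c['tvec']
    st=st or ctrl.get_state();T=np.eye(4);T[:3,:3]=R.from_quat(st['tcp_rot']).as_matrix();T[:3,3]=st['eef_pos']
    M=T@c['mount'];return K,M[:3,:3],M[:3,3]
def ray(C,u,v):
    K,Rm,t=C;d=Rm@np.linalg.solve(K,[u,v,1.]);return t,d   # depth-scaled
def onz(C,u,v,z):
    t,d=ray(C,u,v);return t+d*(z-t[2])/d[2]
def dep(C,D,u,v):
    t,d=ray(C,u,v);return t+d*D[int(round(v)),int(round(u))]
def tri(L):
    A=np.zeros((3,3));b=np.zeros(3)
    for C,(u,v) in L:
        t,d=ray(C,u,v);d=d/np.linalg.norm(d);P=np.eye(3)-np.outer(d,d);A+=P;b+=P@t
    p=np.linalg.solve(A,b);res=[]
    for C,(u,v) in L:
        t,d=ray(C,u,v);d=d/np.linalg.norm(d);res.append(np.linalg.norm((np.eye(3)-np.outer(d,d))@(p-t)))
    return p,np.array(res)
def proj(C,p):
    K,Rm,t=C;q=K@(Rm.T@(np.asarray(p)-t));return q[:2]/q[2]
E
python3 - <<'E'
from h import *
a=cv2.imread('pics/scene0.png');b=cv2.imread('pics/top0.png')
c1=cv2.resize(a[180:280,140:280],None,fx=5,fy=5,interpolation=2)
cv2.imwrite('pics/c1.png',c1)
cv2.imwrite('pics/c2.png',cv2.resize(b[220:300,160:280],None,fx=6,fy=6,interpolation=2))
cv2.imwrite('pics/c3.png',cv2.resize(b[165:265,300:415],None,fx=6,fy=6,interpolation=2))
S,T=cam('scene'),cam('top')
d=np.load('pics/top0.npy')
for n,p in dict(short=(186,248),tall=(216,242),tbl=(250,200),knob=(379,243),seat=(360,215)).items(): print(n,dep(T,d,*p).round(4))
E
```

```text
short [0.462  0.3614 0.0806]
tall [0.475  0.2751 0.1074]
tbl [0.5978 0.1977 0.0023]
knob [ 0.4633 -0.1588  0.0825]
seat [ 0.5417 -0.1109  0.0655]
```

View pics/c1.png

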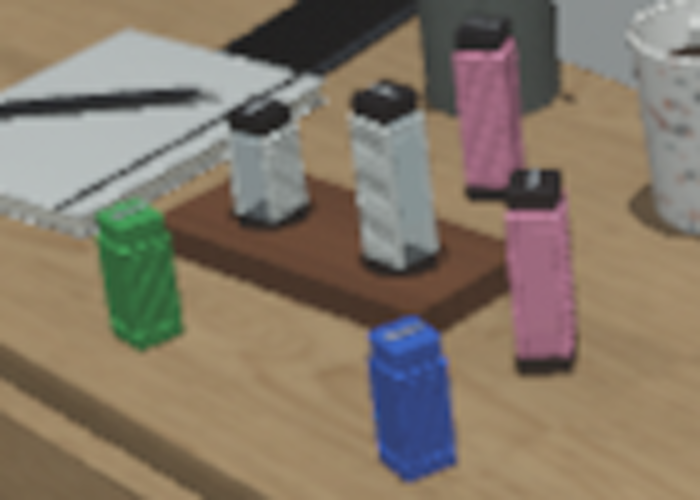

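View pics/c2.png

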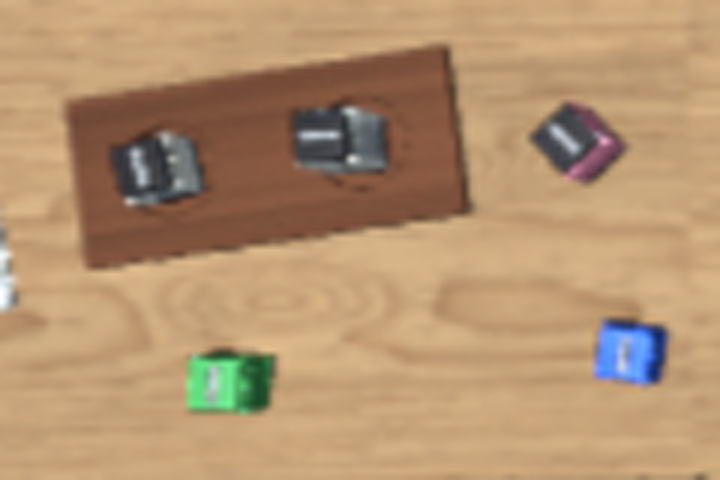

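View pics/c3.png

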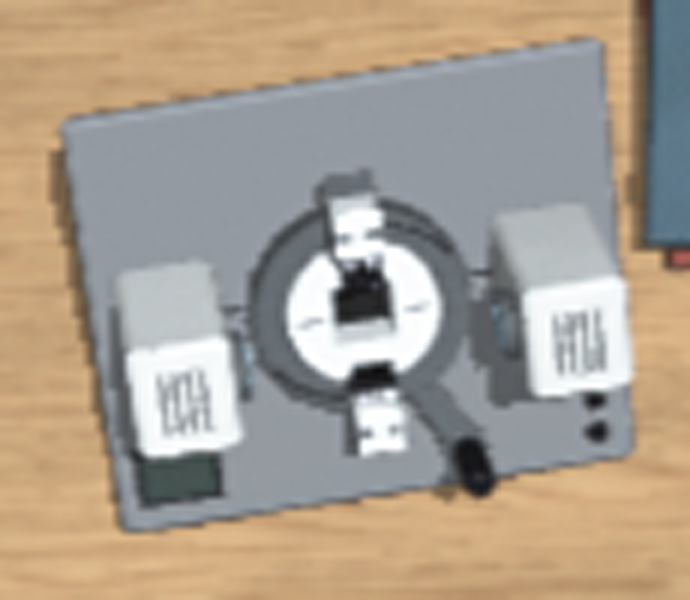

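Crop c1 confirms it. In the stand the tall cell is at crop (390,180), i.e. full (218,216), and the short one at (265,165), i.e. (193,213). The tall cell's left face, toward the robot, is ribbed and its right face is clear. In the top view its cap rib runs along world y. The meter's knob is at top (379,243), right of the front jaw. Next I'll move the wrist camera over the stand.

```bash
cat >> h.py <<'E'
def Ryaw(yaw_y,tilt=0.,axis_yaw=None):
    # tool y at heading yaw_y horizontally, z down
    y=np.array([np.cos(yaw_y),np.sin(yaw_y),0]);z=np.array([0,0,-1.]);x=np.cross(y,z)
    return np.c_[x,y,z]
def delta(pos,Rt):
    s=ctrl.get_state();Rc=R.from_quat(s['tcp_rot']).as_matrix()
    dp=Rc.T@(np.asarray(pos)-s['eef_pos']);dr=R.from_matrix(Rc.T@Rt).as_rotvec()
    print('dpos',dp.round(4).tolist(),'drot',dr.round(4).tolist(),'|dp|',np.linalg.norm(dp).round(3),'deg',np.degrees(np.linalg.norm(dr)).round(1))
    return dp,dr
E
python3 - <<'E'
from h import *
delta([0.475,0.265,0.26],Ryaw(0.0))
d=np.load('pics/top0.npy');T=cam('top')
# deck plane from grey pixels: sample patches
P=np.array([dep(T,d,u,v) for u in range(318,400,3) for v in range(180,197,2)])
c=P.mean(0);n=np.linalg.svd(P-c)[2][2];n*=np.sign(n[2]);r=(P-c)@n
print(c,n,np.abs(r).max(), 'tilt',np.degrees(np.arccos(n[2])),'yaw of -n',np.degrees(np.arctan2(-n[1],-n[0])))
E
```

```text
dpos [-0.3911, -0.2964, -0.0123] drot [-0.0018, 0.001, 1.311] |dp| 0.491 deg 75.1
[ 0.60920037 -0.10576117  0.11459311] [ 0.98926375 -0.02939544  0.14315426] 0.022324439615263453 tilt 81.76958870589347 yaw of -n 178.29798760978954
```

Emit:
carry_out([
  {"delta_pos":[-0.03,-0.02,-0.03],"delta_rot":[0,0,0.12],"claw":100},
  {"delta_pos":[-0.06,-0.045,-0.03],"delta_rot":[0,0,0.24],"claw":100},
  {"delta_pos":[-0.09,-0.07,-0.03],"delta_rot":[0,0,0.36],"claw":100},
  {"delta_pos":[-0.12,-0.09,-0.03],"delta_rot":[0,0,0.48],"claw":100},
  {"delta_pos":[-0.15,-0.115,-0.03],"delta_rot":[0,0,0.6],"claw":100},
  {"delta_pos":[-0.18,-0.14,-0.03],"delta_rot":[0,0,0.72],"claw":100},
  {"delta_pos":[-0.21,-0.16,-0.03],"delta_rot":[0,0,0.84],"claw":100},
  {"delta_pos":[-0.24,-0.18,-0.03],"delta_rot":[0,0,0.96],"claw":100},
])

```text
time: 0.82
eef_pos: [0.3595, 0.4146, 0.2772]
tcp_rot: [0.575, 0.818, -0.001, 0.0]
contact_force: [1.7, 0.5, 0.5]
opening: 0.999
```

Run:
```python
from h import *
delta([0.475,0.265,0.27],Ryaw(0.0))
```

```text
dpos [-0.1799, 0.0581, 0.0074] drot [-0.0013, 0.0017, 0.3451] |dp| 0.189 deg 19.8
```

Emit:
carry_out([
  {"delta_pos":[-0.035,0.012,0.005],"delta_rot":[0,0,0.1],"claw":60},
  {"delta_pos":[-0.07,0.024,0.007],"delta_rot":[0,0,0.2],"claw":60},
  {"delta_pos":[-0.105,0.035,0.007],"delta_rot":[0,0,0.3],"claw":60},
  {"delta_pos":[-0.14,0.046,0.007],"delta_rot":[0,0,0.345],"claw":60},
  {"delta_pos":[-0.18,0.058,0.007],"delta_rot":[0,0,0.345],"claw":60},
  {"delta_pos":[-0.18,0.058,0.007],"delta_rot":[0,0,0.345],"claw":60},
  {"delta_pos":[-0.18,0.058,0.007],"delta_rot":[0,0,0.345],"claw":60},
])

```text
time: 1.4
eef_pos: [0.4758, 0.2631, 0.27]
tcp_rot: [0.709, 0.706, -0.001, 0.0]
contact_force: [0.2, -0.7, 0.3]
opening: 0.604
```

```bash
cat >> h.py <<'E'
def snap(n,tag):
    import pickle
    st=ctrl.get_state();C=cam(n,st);p,d=ctrl.read_camera(n);b=np.ascontiguousarray(p[:,:,::-1])
    cv2.imwrite(f'pics/{tag}.png',b);pickle.dump((C,d,b),open(f'pics/{tag}.pkl','wb'));return C,d,b
def load(tag):
    import pickle;return pickle.load(open(f'pics/{tag}.pkl','rb'))
E
python3 - <<'E'
from h import *
print(ctrl.get_state()['eef_pos'])
snap('wrist','w1')
E
```

```text
[0.47584944 0.26308701 0.27004156]
```

View pics/w1.png

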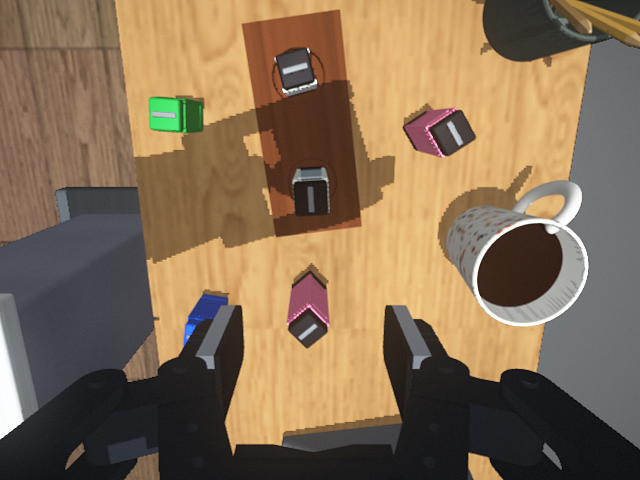

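The wrist view shows the tall cell's cap at (311,197) with its rib along image y, the short cell at (295,68), and pink look-alikes at (440,130) and (308,310). I'll measure the cap.

```bash
cat >> h.py <<'E'
def cloud(C,d):
    K,Rm,t=C;v,u=np.mgrid[0:d.shape[0],0:d.shape[1]]
    X=np.stack([(u-K[0,2])/K[0,0],(v-K[1,2])/K[1,1],np.ones_like(d)],-1)*d[...,None]
    return X@Rm.T+t
E
cat > cap.py <<'E'
from h import *
import sys
C,d,b=load(sys.argv[1]); cx,cy=map(int,sys.argv[2:4])
P=cloud(C,d)
m=np.zeros(d.shape,np.uint8);w=60
sub=P[max(0,cy-w):cy+w,cx-w:cx+w]
print('z med at cap',np.median(P[cy-8:cy+8,cx-14:cx-6,2]).round(4))
zc=float(np.median(P[cy-8:cy+8,cx-14:cx-6,2]))
mm=((np.abs(P[...,2]-zc)<0.005)&(d>0)).astype(np.uint8)
mm[:max(0,cy-w)]=0;mm[cy+w:]=0;mm[:,:cx-w]=0;mm[:,cx+w:]=0
n,l,s,c=cv2.connectedComponentsWithStats(mm);k=l[cy,cx-8];mk=(l==k).astype(np.uint8)
Q=P[mk>0]
r=cv2.minAreaRect((Q[:,:2]*1000).astype(np.float32));print('cap rect mm',r)
g=cv2.cvtColor(b,cv2.COLOR_BGR2GRAY);rib=((g>110)&(cv2.erode(mk,np.ones((5,5)))>0)).astype(np.uint8)
ys,xs=np.nonzero(rib)
B=np.array([onz(C,u,v,zc+0.001)[:2]*1000 for u,v in zip(xs,ys)],np.float32)
print('rib n',len(B),'rect',cv2.minAreaRect(B),'mean',B.mean(0))
e=np.linalg.svd(B-B.mean(0))[2][0];print('rib dir deg',np.degrees(np.arctan2(e[1],e[0])))
cv2.imwrite('pics/capcrop.png',cv2.resize(b[max(0,cy-w):cy+w,cx-w:cx+w],None,fx=5,fy=5,interpolation=2))
E
python3 cap.py w1 311 197
python3 - <<'E'
from h import *
import pickle
# two-view height check: rib centre in top & wrist
C,d,b=load('w1')
t=cv2.imread('pics/top0.png');T=cam('top')
# rib in top crop c2 at (320,135)/6+(160,220)
p,r=tri([(C,(311,199)),(T,(160+319/6,220+135/6))]);print(p,r)
S=cam('scene');print(proj(S,p))
E
```

```text
z med at cap 0.1051
cap rect mm ((474.72381591796875, 283.6483459472656), (23.50405502319336, 23.809263229370117), 2.4134676456451416)
[0.47432221 0.28356635 0.10253895] [0.00021391 0.00021391]
[217.24256037 199.5334044 ]Traceback (most recent call last):
  File "cap.py", line 17, in <module>
    print('rib n',len(B),'rect',cv2.minAreaRect(B),'mean',B.mean(0))
                                ~~~~~~~~~~~~~~~^^^
cv2.error: OpenCV(4.12.0) /io/opencv/modules/imgproc/src/convhull.cpp:143: error: (-215:Assertion failed) total >= 0 && (depth == CV_32F || depth == CV_32S) in function 'convexHull'
```

```bash
sed -i 's/g>110/g>75/' cap.py; python3 cap.py w1 311 197
```

```text
z med at cap 0.1051
cap rect mm ((474.72381591796875, 283.6483459472656), (23.50405502319336, 23.809263229370117), 2.4134676456451416)
rib n 109 rect ((474.0820617675781, 284.0893859863281), (3.2554476261138916, 16.86374282836914), 2.928986072540283) mean [474.14703 285.0366 ]
rib dir deg -85.50312
```

```bash
ls pics
python3 - <<'E'
from h import *
C,d,b=load('w1');cv2.imwrite('pics/cc1.png',cv2.resize(b[137:257,251:371],None,fx=5,fy=5,interpolation=2))
E
```

```text
c1.png
c2.png
c3.png
capcrop.png
scene0.npy
scene0.png
top0.npy
top0.png
w1.pkl
w1.png
wrist0.npy
wrist0.png
```

View pics/cc1.png

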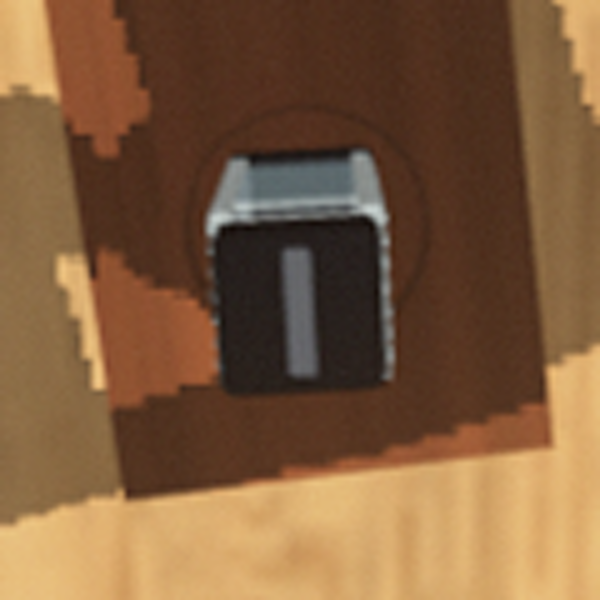

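The cap centre is at (0.4745, 0.284) with top z about 0.105, against 0.106 expected. Two-view triangulation gives 0.1025 for the rib, within calibration. The cell x heading is about +0.05 rad, the visible +y face is clear, and the ribbed faces are ±x, which matches the jaw direction.

Run:
```python
from h import *
delta([0.4745,0.284,0.15],Ryaw(0.05))
delta([0.4745,0.284,0.076],Ryaw(0.05))
```

```text
dpos [0.0199, -0.0003, 0.12] drot [-0.0021, 0.0016, -0.0518] |dp| 0.122 deg 3.0
dpos [0.02, -0.0001, 0.194] drot [-0.0021, 0.0016, -0.0518] |dp| 0.195 deg 3.0
```

Emit:
carry_out([
  {"delta_pos":[0.01,0,0.03],"delta_rot":[-0.002,0.0016,-0.052],"claw":60},
  {"delta_pos":[0.02,0,0.06],"delta_rot":[-0.002,0.0016,-0.052],"claw":60},
  {"delta_pos":[0.02,0,0.09],"delta_rot":[-0.002,0.0016,-0.052],"claw":60},
  {"delta_pos":[0.02,0,0.12],"delta_rot":[-0.002,0.0016,-0.052],"claw":60},
  {"delta_pos":[0.02,0,0.145],"delta_rot":[-0.002,0.0016,-0.052],"claw":60},
  {"delta_pos":[0.02,0,0.17],"delta_rot":[-0.002,0.0016,-0.052],"claw":60},
  {"delta_pos":[0.02,0,0.194],"delta_rot":[-0.002,0.0016,-0.052],"claw":60},
  {"delta_pos":[0.02,0,0.194],"delta_rot":[-0.002,0.0016,-0.052],"claw":60},
])

```text
time: 2.12
eef_pos: [0.4696, 0.2839, 0.0705]
tcp_rot: [0.688, 0.725, -0.005, -0.003]
contact_force: [-1.6, -0.7, -0.3]
opening: 0.601
```

Run:
```python
from h import *
print(delta([0.4745,0.284,0.076],Ryaw(0.05)))
snap('wrist','w2');snap('scene','s2')
```

```text
dpos [-0.0002, 0.0048, -0.0056] drot [-0.0108, 0.0031, 0.0026] |dp| 0.007 deg 0.7
(array([-0.00020659,  0.00481859, -0.00556281]), array([-0.01076789,  0.0031334 ,  0.00264178]))
```

View pics/w2.png

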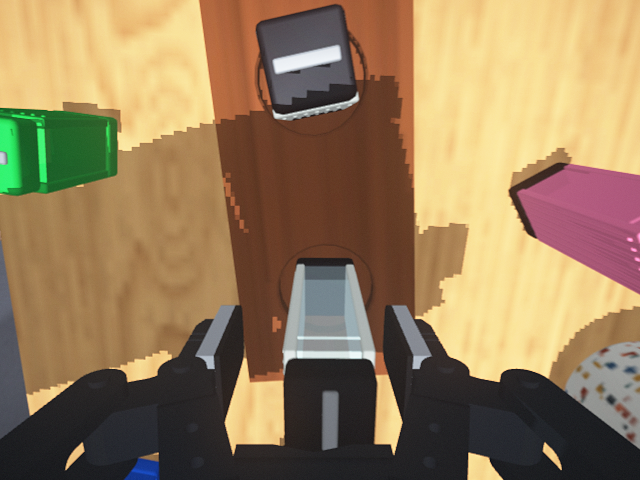

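The cell, cap (330,400), sits between the pads, with the gripper about 5 mm to the robot's side. I'll correct and close.

Emit:
carry_out([
  {"delta_pos":[0,0.005,-0.0055],"delta_rot":[-0.01,0.003,0.003],"claw":60},
  {"delta_pos":[0,0.005,-0.0055],"delta_rot":[-0.01,0.003,0.003],"claw":60},
  {"delta_pos":[0,0.005,-0.0055],"delta_rot":[-0.01,0.003,0.003],"claw":60},
], force=35)

```text
time: 2.47
eef_pos: [0.48, 0.2861, 0.0837]
tcp_rot: [0.689, 0.724, 0.006, 0.003]
contact_force: [0.3, -1.1, 0.2]
opening: 0.599
```

Run:
```python
from h import *
print(delta([0.4745,0.284,0.076],Ryaw(0.05)))
```

```text
dpos [-0.0018, -0.0057, 0.0076] drot [0.0126, -0.0041, -0.0004] |dp| 0.01 deg 0.8
(array([-0.00184078, -0.00568741,  0.00764447]), array([ 0.01255503, -0.00407308, -0.00040211]))
```

Run:
```python
from h import *
for i in range(4):
    s=ctrl.get_state();print(s['time'],s['eef_pos'].round(4),np.abs(s['dq']).max().round(4)); ctrl.read_camera('wrist')
delta([0.4745,0.284,0.076],Ryaw(0.05))
```

```text
2.4667 [0.48   0.2861 0.0837] 0.0156
2.5167 [0.4796 0.2858 0.0831] 0.0157
2.5667 [0.4792 0.2855 0.0826] 0.011
2.6167 [0.4788 0.2853 0.0821] 0.0093
dpos [-0.001, -0.0042, 0.0057] drot [0.0088, -0.0029, -0.0009] |dp| 0.007 deg 0.5
```

Emit:
carry_out([
  {"delta_pos":[-0.001,-0.004,0.0055],"delta_rot":[0.008,-0.003,-0.001],"claw":60},
  {"delta_pos":[-0.001,-0.004,0.0055],"delta_rot":[0.008,-0.003,-0.001],"claw":60},
  {"delta_pos":[-0.001,-0.004,0.0055],"delta_rot":[0.008,-0.003,-0.001],"claw":60},
  {"delta_pos":[-0.001,-0.004,0.0055],"delta_rot":[0.008,-0.003,-0.001],"claw":60},
  {"delta_pos":[-0.001,-0.004,0.0055],"delta_rot":[0.008,-0.003,-0.001],"claw":60},
  {"delta_pos":[-0.001,-0.004,0.0055],"delta_rot":[0.008,-0.003,-0.001],"claw":60},
])

```text
time: 3.17
eef_pos: [0.4748, 0.284, 0.0762]
tcp_rot: [0.689, 0.725, 0.0, 0.0]
contact_force: [-0.3, 0.2, -0.3]
opening: 0.598
```

Run:
```python
from h import *
for i in range(2):
    s=ctrl.get_state();print(s['time'],s['eef_pos'].round(4),np.abs(s['dq']).max().round(4)); snap('wrist','w3')
delta([0.4745,0.284,0.076],Ryaw(0.05))
```

```text
3.1667 [0.4748 0.284  0.0762] 0.0028
3.2167 [0.4748 0.284  0.0762] 0.0014
dpos [-0.0, -0.0003, 0.0002] drot [0.0009, 0.0001, 0.0001] |dp| 0.0 deg 0.1
```

View pics/w3.png

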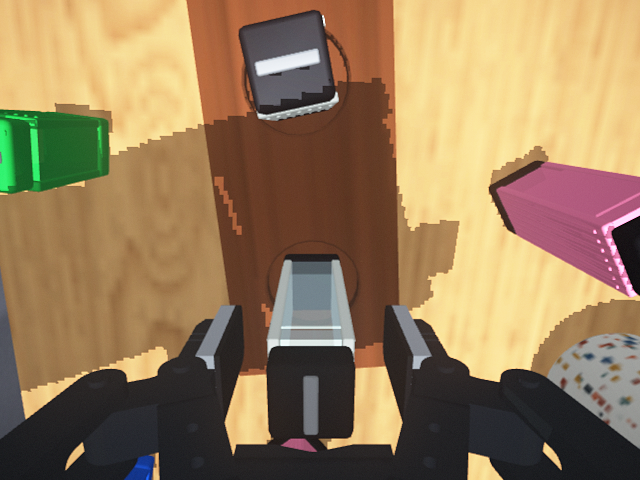

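The cell is centred at column 311, between the pads at 240 and 386, and square to them. Closing now.

Emit:
carry_out([
  {"delta_pos":[0,0,0],"delta_rot":[0,0,0],"claw":10},
  {"delta_pos":[0,0,0],"delta_rot":[0,0,0],"claw":10},
  {"delta_pos":[0,0,0],"delta_rot":[0,0,0],"claw":10},
  {"delta_pos":[0,0,0],"delta_rot":[0,0,0],"claw":10},
  {"delta_pos":[0,0,0],"delta_rot":[0,0,0],"claw":10},
  {"delta_pos":[0,0,0],"delta_rot":[0,0,0],"claw":10},
  {"delta_pos":[0,0,0],"delta_rot":[0,0,0],"claw":10},
  {"delta_pos":[0,0,0],"delta_rot":[0,0,0],"claw":10},
], force=40)

```text
time: 3.93
eef_pos: [0.4749, 0.2841, 0.0763]
tcp_rot: [0.689, 0.725, 0.0, 0.0]
contact_force: [-0.3, 0.1, -0.0]
opening: 0.301
```

Emit:
carry_out([
  {"delta_pos":[0,0,-0.01],"delta_rot":[0,0,0],"claw":10},
  {"delta_pos":[0,0,-0.03],"delta_rot":[0,0,0],"claw":10},
  {"delta_pos":[0,0,-0.06],"delta_rot":[0,0,0],"claw":10},
  {"delta_pos":[0,0,-0.09],"delta_rot":[0,0,0],"claw":10},
  {"delta_pos":[0,0,-0.12],"delta_rot":[0,0,0],"claw":10},
  {"delta_pos":[0,0,-0.15],"delta_rot":[0,0,0],"claw":10},
  {"delta_pos":[0,0,-0.17],"delta_rot":[0,0,0],"claw":10},
  {"delta_pos":[0,0,-0.17],"delta_rot":[0,0,0],"claw":10},
])

```text
time: 4.6
eef_pos: [0.477, 0.2851, 0.2531]
tcp_rot: [0.689, 0.725, 0.005, 0.003]
contact_force: [0.8, 0.0, 0.2]
opening: 0.303
```

Run:
```python
from h import *
for i in range(5): snap('top','t1')
snap('scene','s3');snap('wrist','w4')
s=ctrl.get_state();print(s['time'],s['eef_pos'],s['opening'],s['contact_force'])
C,d,b=load('t1');P=cloud(C,d)
# deck plane: grey pixel, z range
hsv=cv2.cvtColor(b,cv2.COLOR_BGR2HSV)
m=(P[...,2]>0.02)&(P[...,2]<0.125)&(P[...,0]>0.42)&(P[...,0]<0.66)&(P[...,1]>-0.24)&(P[...,1]<0.03)
m=cv2.erode(m.astype(np.uint8),np.ones((3,3)))>0
Q=P[m];rng=np.random.default_rng(0);best=None
for _ in range(500):
    a=Q[rng.choice(len(Q),3,False)];n=np.cross(a[1]-a[0],a[2]-a[0]);l=np.linalg.norm(n)
    if l<1e-4: continue
    n/=l;n*=np.sign(n[2]);inl=np.abs((Q-a[0])@n)<0.002
    if best is None or inl.sum()>best.sum(): best=inl
I=Q[best];c=I.mean(0);n=np.linalg.svd(I-c,full_matrices=False)[2][2];n*=np.sign(n[2])
print(len(I),len(Q),c,n,'tilt',np.degrees(np.arccos(n[2])),'x-heading',np.degrees(np.arctan2(-n[1],-n[0])),'std',((I-c)@n).std())
```

```text
4.95 [0.47374739 0.28371376 0.24406344] 0.29916954434331183 [-0.1729191   0.3267478  -1.25374002]
1463 4103 [ 0.56898796 -0.10215948  0.08395042] [-0.49617328 -0.06339647  0.86590586] tilt 30.013695477925097 x-heading 7.2812773905838695 std 0.001112616781278144
```

View pics/w4.png

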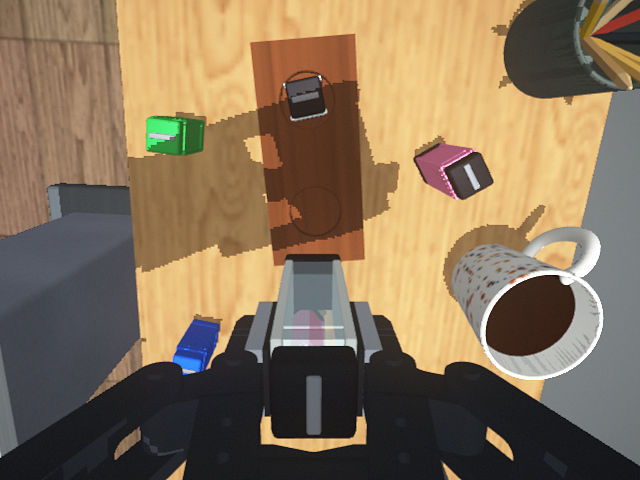

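View pics/s3.png

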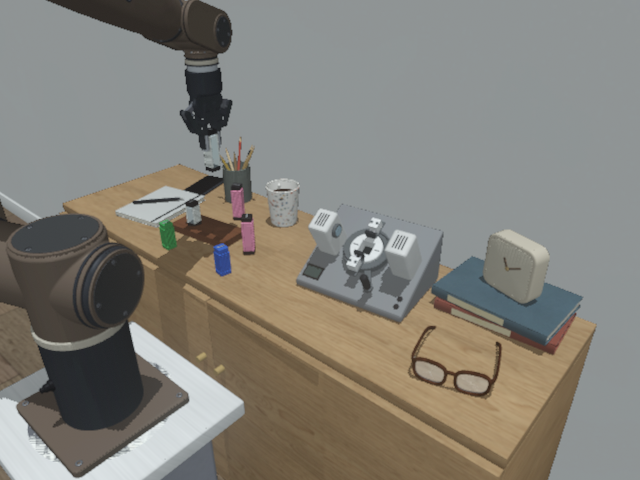

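The cell is lifted, with a weight reading of −1.25 N, and the short cell is undisturbed. The deck tilt is 30.0° with heading about 7.3°. Next, a coarse seat position, then a look with the wrist camera in the tilted pose.

```bash
cat >> h.py <<'E'
def onplane(C,u,v,n,c):
    t,d=ray(C,u,v);return t+d*(n@(c-t))/(n@d)
def Rseat(head,tilt=np.radians(30)):
    ch,sh=np.cos(head),np.sin(head)
    x=np.array([np.cos(tilt)*ch,np.cos(tilt)*sh,np.sin(tilt)]);y=np.array([-sh,ch,0]);return np.c_[x,y,np.cross(x,y)]
def Rtool(head,tilt=np.radians(30)):
    S=Rseat(head,tilt);y=S[:,0];z=-S[:,2];return np.c_[np.cross(y,z),y,z]
E
python3 - <<'E'
from h import *
C,d,b=load('t1')
n=np.array([-0.4962,-0.0634,0.8659]);c=np.array([0.569,-0.1022,0.084])
h=onplane(C,360.5,217.5,n,c+0.026*n);o=h-0.026*n;print('hub',h,'seat o',o)
S=Rseat(np.radians(7.3));print(S[:,2])
t=o+S[:,2]*0.24 ;print('tcp',t)
delta(t-S[:,0]*0.0,Rtool(np.radians(7.3)))
E
```

```text
hub [ 0.53248169 -0.1103133   0.09250638] seat o [ 0.54538289 -0.1086649   0.06999298]
[-0.49594722 -0.0635323   0.8660254 ]
tcp [ 0.42635556 -0.12391266  0.27783907]
dpos [-0.4048, -0.0678, -0.0331] drot [-0.526, 0.0214, -0.0753] |dp| 0.412 deg 30.5
```

Emit:
carry_out([
  {"delta_pos":[-0.03,-0.005,-0.01],"delta_rot":[-0.04,0.002,-0.006],"claw":10},
  {"delta_pos":[-0.06,-0.01,-0.02],"delta_rot":[-0.09,0.004,-0.012],"claw":10},
  {"delta_pos":[-0.1,-0.016,-0.03],"delta_rot":[-0.14,0.006,-0.02],"claw":10},
  {"delta_pos":[-0.135,-0.022,-0.033],"delta_rot":[-0.19,0.008,-0.028],"claw":10},
  {"delta_pos":[-0.17,-0.028,-0.033],"delta_rot":[-0.24,0.01,-0.035],"claw":10},
  {"delta_pos":[-0.205,-0.034,-0.033],"delta_rot":[-0.29,0.012,-0.042],"claw":10},
  {"delta_pos":[-0.24,-0.04,-0.033],"delta_rot":[-0.34,0.014,-0.05],"claw":10},
  {"delta_pos":[-0.275,-0.046,-0.033],"delta_rot":[-0.39,0.016,-0.057],"claw":10},
])

```text
time: 5.62
eef_pos: [0.4407, 0.0058, 0.2766]
tcp_rot: [0.655, 0.731, 0.145, 0.128]
contact_force: [0.5, -1.5, 0.2]
opening: 0.302
```

Run:
```python
from h import *
print(ctrl.get_state()['qpos'])
delta([0.4265,-0.124,0.278],Rtool(np.radians(7.3)))
```

```text
[-0.302453   -0.51546235  2.28674089  0.18245029  1.01989847 -0.48011818]
dpos [-0.1275, -0.0256, -0.0124] drot [-0.1348, 0.0049, -0.0169] |dp| 0.131 deg 7.8
```

Run:
```python
from h import *
S=Rseat(np.radians(7.3));o=np.array([0.5454,-0.1087,0.07])
delta(o+S[:,2]*0.2,Rtool(np.radians(7.3)))
```

```text
dpos [-0.1272, -0.0204, 0.0273] drot [-0.1348, 0.0049, -0.0169] |dp| 0.132 deg 7.8
```

Emit:
carry_out([
  {"delta_pos":[-0.03,-0.005,0],"delta_rot":[-0.04,0.002,-0.005],"claw":10},
  {"delta_pos":[-0.065,-0.01,0],"delta_rot":[-0.09,0.004,-0.01],"claw":10},
  {"delta_pos":[-0.1,-0.015,0],"delta_rot":[-0.135,0.005,-0.017],"claw":10},
  {"delta_pos":[-0.127,-0.02,0.01],"delta_rot":[-0.135,0.005,-0.017],"claw":10},
  {"delta_pos":[-0.127,-0.02,0.027],"delta_rot":[-0.135,0.005,-0.017],"claw":10},
  {"delta_pos":[-0.127,-0.02,0.027],"delta_rot":[-0.135,0.005,-0.017],"claw":10},
  {"delta_pos":[-0.127,-0.02,0.027],"delta_rot":[-0.135,0.005,-0.017],"claw":10},
  {"delta_pos":[-0.127,-0.02,0.027],"delta_rot":[-0.135,0.005,-0.017],"claw":10},
])

```text
time: 6.28
eef_pos: [0.4463, -0.1205, 0.2435]
tcp_rot: [0.638, 0.726, 0.195, 0.17]
contact_force: [-0.1, 0.0, -0.5]
opening: 0.296
```

Run:
```python
from h import *
for i in range(4): ctrl.read_camera('wrist')
print(ctrl.get_state()['qpos'],ctrl.get_state()['time'])
S=Rseat(np.radians(7.3));o=np.array([0.5454,-0.1087,0.07])
delta(o+S[:,2]*0.2,Rtool(np.radians(7.3)))
snap('wrist','w5')
```

```text
[-0.67365542 -0.45945447  2.33558256  0.4632743   0.93630042 -1.01908522] 6.4833
dpos [-0.0008, -0.0013, 0.0009] drot [0.0014, -0.0, 0.0023] |dp| 0.002 deg 0.2
```

View pics/w5.png

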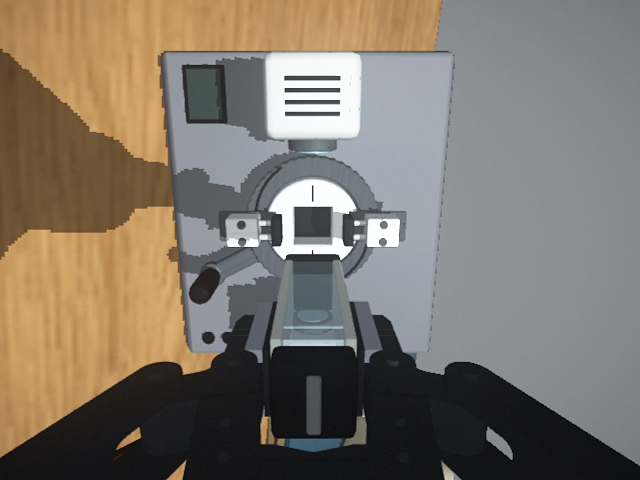

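The view is clear: socket at (313,222), left head at (315,95), jaws at (243,230) and (382,230), knob top at (203,288). The cell hangs right below and looks aligned. I'll measure the socket precisely.

```bash
cat > seat.py <<'E'
from h import *
import sys
C,d,b=load(sys.argv[1]);P=cloud(C,d)
hsv=cv2.cvtColor(b,cv2.COLOR_BGR2HSV)
# deck plane
n0=np.array([-0.496,-0.0635,0.866]);c0=np.array([0.569,-0.1022,0.084])
m=(np.abs((P-c0)@n0)<0.006)&(d>0);m[260:]=False
m=cv2.erode(m.astype(np.uint8),np.ones((7,7)))>0
Q=P[m];c=Q.mean(0);n=np.linalg.svd(Q-c,full_matrices=False)[2][2];n*=np.sign(n[2])
I=Q[np.abs((Q-c)@n)<0.003];c=I.mean(0);n=np.linalg.svd(I-c,full_matrices=False)[2][2];n*=np.sign(n[2])
print('deck',len(I),c,n,'tilt',np.degrees(np.arccos(n[2])),'head',np.degrees(np.arctan2(-n[1],-n[0])))
H=(P-c)@n
print('hub height (depth) ',np.median(H[195:205,290:300]),np.median(H[195:205,328:338]))
# socket: dark quad on white hub in image -> approx by contour of white mask hole
g=cv2.cvtColor(b,cv2.COLOR_BGR2GRAY)
roi=(slice(170,275),slice(255,370))
cv2.imwrite('pics/sock.png',cv2.resize(b[170:275,255:370],None,fx=6,fy=6,interpolation=2))
E
python3 seat.py w5
```

```text
deck 29911 [ 0.53320177 -0.05109213  0.06746318] [-0.49469469 -0.06611937  0.86654797] tilt 29.940063539434696 head 7.612859422825638
hub height (depth)  0.025842043462869137 0.026014437482485553
```

View pics/sock.png

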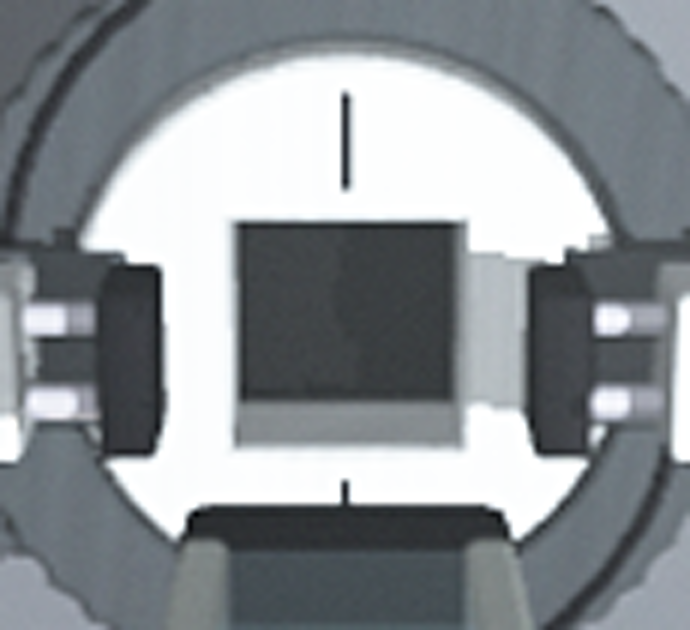

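Run:
```python
from h import *
C,d,b=load('w5')
n=np.array([-0.49469469,-0.06611937,0.86654797]);c=np.array([0.53320177,-0.05109213,0.06746318])
f=lambda x,y:onplane(C,255+x/6-.42,170+y/6-.42,n,c+0.026*n)
L=[f(236,220),f(465,220),f(463,447),f(235,447)]
for i in range(4): print('side',np.linalg.norm(L[i]-L[(i+1)%4]).round(4))
ctr=np.mean(L,0);o=ctr-0.026*n;print('mouth',ctr,'o',o)
a,bb=f(346,92),f(345,490);yd=a-bb;print('mark head',np.degrees(np.arctan2(yd[1],yd[0]))-90)
ly=(L[0]+L[1]-L[2]-L[3]);print('sq head',np.degrees(np.arctan2(ly[1],ly[0]))-90)
lx=(L[1]+L[2]-L[0]-L[3]);print('sq x',lx/np.linalg.norm(lx),'head',np.degrees(np.arctan2(lx[1],lx[0])))
# depth-based independent: top view hub earlier
print('marks mid',(a+f(345,515))/2)
# rows check via top camera: two views of socket centre
T,dt,bt=load('t1');print('top proj of ctr',proj(T,ctr))
# held cell: cap plane & rib in tool frame
st=ctrl.get_state();Rt=R.from_quat(st['tcp_rot']).as_matrix();p=st['eef_pos']
P=(cloud(C,d)-p)@Rt
cap=P[350:430,280:348];cap=cap[np.abs(cap[...,2]+0.03)<0.006]
print('cap z in tool',np.median(cap[:,2]),cap.min(0),cap.max(0))
m=(np.abs(P[...,2]+0.029)<0.008)&(np.abs(P[...,0])<0.018)&(np.abs(P[...,1])<0.014)
q=P[m];cc=q.mean(0);nn=np.linalg.svd(q-cc,full_matrices=False)[2][2];print(len(q),'cap normal tool',nn)
r=cv2.minAreaRect((q[:,:2]*1000).astype(np.float32));print(r)
```

```text
side 0.0275
side 0.0283
side 0.0281
side 0.0283
mouth [ 0.53345018 -0.10939426  0.09316053] o [ 0.54631224 -0.10767515  0.07063028]
mark head 7.34641940209039
sq head 7.172832923552619
sq x [0.85930728 0.11179749 0.4990915 ] head 7.4126520943457255
marks mid [ 0.53257816 -0.10620065  0.09290639]
top proj of ctr [360.16273599 217.12689563]
cap z in tool -0.028948574622139456 [-0.0088169  -0.00918687 -0.03137768] [ 0.01223261  0.00908935 -0.0240038 ]
7672 cap normal tool [-0.12155869  0.00118719  0.99258354]
((-0.09798812866210938, 0.05289745330810547), (28.194385528564453, 25.27129364013672), 89.1369857788086)
```

Run:
```python
from h import *
C,d,b=load('w5')
cv2.imwrite('pics/cc2.png',cv2.resize(b[240:450,250:380],None,fx=3.8,fy=2.8,interpolation=2))
cv2.imwrite('pics/cc3.png',cv2.resize(b[335:450,255:375],None,fx=5,fy=5,interpolation=2))
```

```text
(no output)
```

View pics/cc3.png

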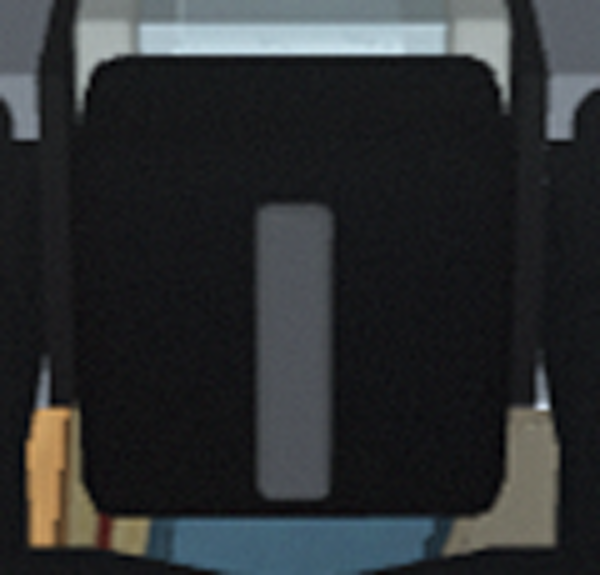

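View pics/cc2.png

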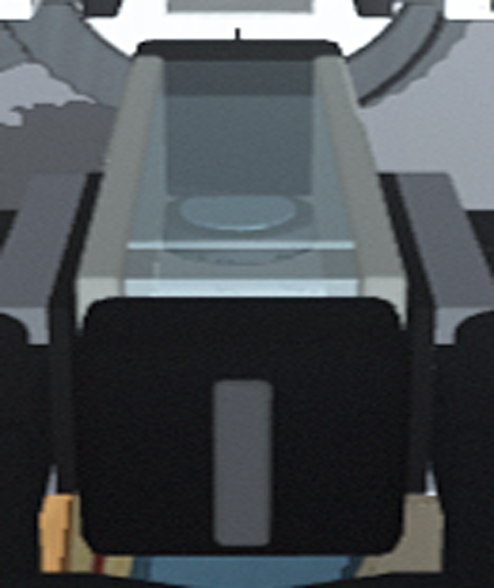

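Run:
```python
from h import *
C,d,b=load('w5')
M=ctrl.camera_info('wrist')['mount'];K=C[0]
Ct=(K,M[:3,:3],M[:3,3])
ez=np.array([0,0,1.])
g=lambda u,v,z:(onplane(Ct,u,v,ez,ez*z)*1000).round(2)
q=lambda x,y:(255+x/5-.4,335+y/5-.4)
z=-0.0297
print('rib c',g(*q(294.5,352),z),'rib ends',g(*q(294.5,205),z),g(*q(294.5,500),z))
print('rib L/R top',g(*q(258,210),z),g(*q(332,210),z),'bot',g(*q(260,495),z),g(*q(330,495),z))
print('cap back edge',g(*q(294,515),z+0.002),'cap L,R',g(*q(75,300),z+.002),g(*q(517,300),z+.002))
r=lambda x,y:(250+x/3.8-.37,240+y/2.8-.37)
print('foot front bottom edge',g(*r(137,41),0.0663),g(*r(343,41),0.0663))
# body front face edge at z = 0.0623 (foot top), x=+13
print('body front-bottom',g(*r(134,57),0.0623),g(*r(347,57),0.0623))
# socket centre in camera-tool frame
st=ctrl.get_state()
Rt=C[1]@M[:3,:3].T;p=C[2]-Rt@M[:3,3]
ctr=np.array([0.53345,-0.109394,0.09316]);print('socket mouth in tool',((ctr-p)@Rt*1000).round(2))
n=np.array([-0.49469469,-0.06611937,0.86654797]);print('n in tool',(n@Rt).round(4))
lx=np.array([0.8593,0.1118,0.4991]);print('seat x in tool',(lx@Rt).round(4)); print('Yseat',(Rseat(np.radians(7.3))[:,1]@Rt).round(4))
```

```text
rib c [  0.03  -0.15 -29.7 ] rib ends [  8.91  -0.15 -29.7 ] [ -9.32  -0.15 -29.7 ]
rib L/R top [  8.61  -2.04 -29.7 ] [  8.61   1.78 -29.7 ] bot [ -9.    -2.01 -29.7 ] [ -9.     1.77 -29.7 ]
cap back edge [-12.01  -0.17 -27.7 ] cap L,R [  1.79 -11.88 -27.7 ] [  1.78  11.75 -27.7 ]
foot front bottom edge [ 11.8 -13.2  66.3] [11.8  12.52 66.3 ]
body front-bottom [ 10.25 -13.35  62.3 ] [10.25 12.79 62.3 ]
socket mouth in tool [ 6.0000e-02 -2.8000e-01  1.7483e+02]
n in tool [-0.0027  0.0024 -1.    ]
seat x in tool [-6.0e-04  1.0e+00  2.4e-03]
Yseat [1.     0.0023 0.    ]
```

In the tool frame the cell axis is at (0.0, −0.15) mm and the socket mouth at (0.06, −0.28, 174.8) mm, with angular errors of about 0.003 rad. I'll approach to 10 mm above the mouth and check.

Emit:
carry_out([
  {"delta_pos":[0,0,0.02],"delta_rot":[0,0,0],"claw":10},
  {"delta_pos":[0,0,0.045],"delta_rot":[0,0,0],"claw":10},
  {"delta_pos":[0,0,0.07],"delta_rot":[0,0,0],"claw":10},
  {"delta_pos":[0,0,0.09],"delta_rot":[0,0,0],"claw":10},
  {"delta_pos":[0,0,0.098],"delta_rot":[0,0,0],"claw":10},
  {"delta_pos":[0,0,0.098],"delta_rot":[0,0,0],"claw":10},
  {"delta_pos":[0,0,0.098],"delta_rot":[0,0,0],"claw":10},
  {"delta_pos":[0,0,0.098],"delta_rot":[0,0,0],"claw":10},
])

```text
time: 7.2
eef_pos: [0.4959, -0.1148, 0.1612]
tcp_rot: [0.637, 0.726, 0.195, 0.173]
contact_force: [0.5, -0.4, 0.3]
opening: 0.299
```

Run:
```python
from h import *
for i in range(8): ctrl.read_camera('wrist')
s=ctrl.get_state();print(s['time'],s['eef_pos'],np.abs(s['dq']).max(),s['contact_force'])
ctr=np.array([0.53345,-0.109394,0.09316]);Rs=Rseat(np.radians(7.3));n=Rs[:,2]
delta(ctr+n*0.0663,Rtool(np.radians(7.3)))
snap('wrist','w6');snap('scene','s6')
C,d,b=load('w6');cv2.imwrite('pics/cc6.png',cv2.resize(b[150:330,220:400],None,fx=3.3,fy=3.3,interpolation=2))
S,d,b=load('s6');cv2.imwrite('pics/cs6.png',cv2.resize(b[160:310,290:450],None,fx=4,fy=4,interpolation=2))
```

```text
7.6 [ 0.49547479 -0.11456872  0.16009346] 0.006228598795683718 [ 0.40694873  0.10055981 -1.56166174]
dpos [0.0003, -0.0003, 0.0108] drot [0.0018, 0.0006, 0.0022] |dp| 0.011 deg 0.2
```

View pics/cc6.png

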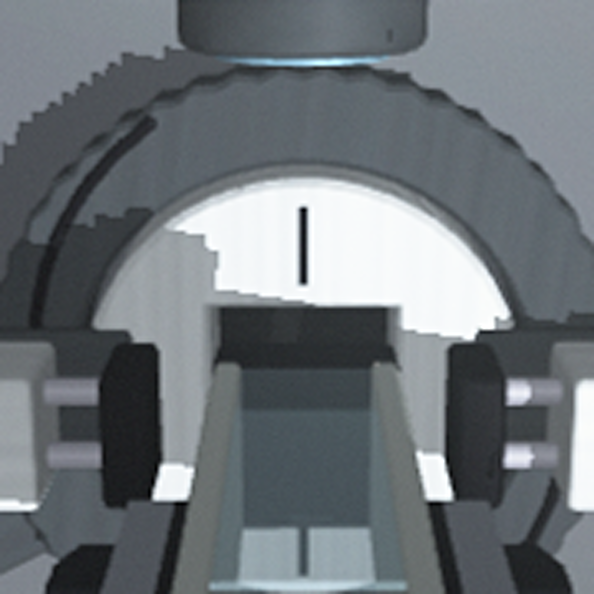

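View pics/cs6.png

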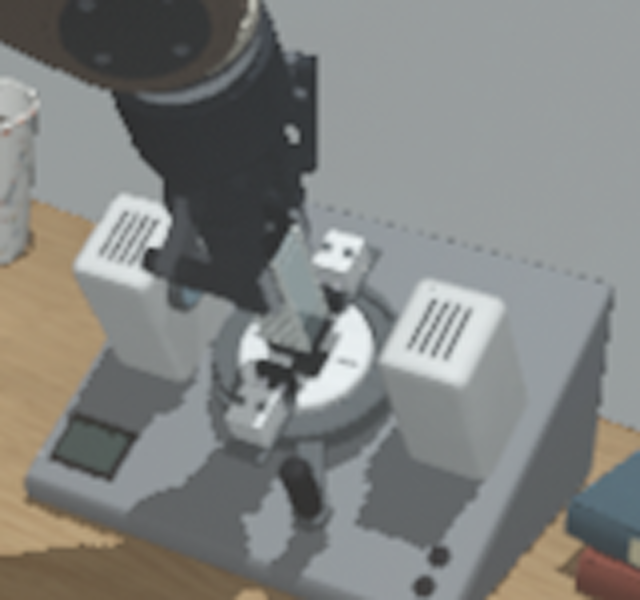

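The cell is lined up with the socket: foot centre about 305, socket about 304 and mark 303 in crop pixels, roughly 0.2 mm apart. I'll insert slowly.

Emit:
carry_out([
  {"delta_pos":[0.0002,-0.0002,0.004],"delta_rot":[0.0018,0,0.002],"claw":10},
  {"delta_pos":[0.0002,-0.0002,0.008],"delta_rot":[0.0018,0,0.002],"claw":10},
  {"delta_pos":[0.0002,-0.0002,0.012],"delta_rot":[0.0018,0,0.002],"claw":10},
  {"delta_pos":[0.0002,-0.0002,0.015],"delta_rot":[0.0018,0,0.002],"claw":10},
  {"delta_pos":[0.0002,-0.0002,0.018],"delta_rot":[0.0018,0,0.002],"claw":10},
  {"delta_pos":[0.0002,-0.0002,0.02],"delta_rot":[0.0018,0,0.002],"claw":10},
  {"delta_pos":[0.0002,-0.0002,0.02],"delta_rot":[0.0018,0,0.002],"claw":10},
  {"delta_pos":[0.0002,-0.0002,0.02],"delta_rot":[0.0018,0,0.002],"claw":10},
])

```text
time: 8.37
eef_pos: [0.5052, -0.1129, 0.1422]
tcp_rot: [0.638, 0.725, 0.194, 0.171]
contact_force: [0.3, -0.7, -0.2]
opening: 0.298
```

Run:
```python
from h import *
for i in range(5): ctrl.read_camera('wrist')
s=ctrl.get_state();print(s['time'],s['eef_pos'],np.abs(s['dq']).max(),s['contact_force'],s['wrist_torque'])
ctr=np.array([0.53345,-0.109394,0.09316]);Rs=Rseat(np.radians(7.3));n=Rs[:,2]
delta(ctr+n*(0.0663-0.023),Rtool(np.radians(7.3)))
```

```text
8.6167 [ 0.50523391 -0.11309701  0.14265192] 0.002417304002364371 [-1.12611947 -0.14012351 -0.51871863] [-0.07450795  0.33107425 -0.03590785]
dpos [0.0001, -0.0001, 0.0138] drot [-0.0, 0.0005, 0.0002] |dp| 0.014 deg 0.0
```

Emit:
carry_out([
  {"delta_pos":[0,0,0.003],"delta_rot":[0,0,0],"claw":10},
  {"delta_pos":[0,0,0.006],"delta_rot":[0,0,0],"claw":10},
  {"delta_pos":[0,0,0.008],"delta_rot":[0,0,0],"claw":10},
  {"delta_pos":[0,0,0.01],"delta_rot":[0,0,0],"claw":10},
  {"delta_pos":[0,0,0.0115],"delta_rot":[0,0,0],"claw":10},
  {"delta_pos":[0,0,0.013],"delta_rot":[0,0,0],"claw":10},
  {"delta_pos":[0,0,0.013],"delta_rot":[0,0,0],"claw":10},
  {"delta_pos":[0,0,0.013],"delta_rot":[0,0,0],"claw":10},
])

```text
time: 9.28
eef_pos: [0.5118, -0.1123, 0.1314]
tcp_rot: [0.638, 0.725, 0.194, 0.171]
contact_force: [-0.3, 0.2, -0.7]
opening: 0.3
```

Run:
```python
from h import *
for i in range(5): ctrl.read_camera('wrist')
s=ctrl.get_state();print(s['time'],s['eef_pos'],np.abs(s['dq']).max(),s['contact_force'],s['wrist_torque'])
ctr=np.array([0.53345,-0.109394,0.09316]);Rs=Rseat(np.radians(7.3));n=Rs[:,2]
print('F along n',s['contact_force']@Rs)
delta(ctr+n*(0.0663-0.023),Rtool(np.radians(7.3)))
```

```text
9.5333 [ 0.51168934 -0.11227313  0.1313751 ] 0.0012654295807123306 [ 0.21668115  0.27210475 -1.07680233] [-0.01007723  0.32328379 -0.00435315]
F along n [-0.32232808  0.24236668 -1.05728803]
dpos [0.0001, -0.0001, 0.0008] drot [0.0, 0.0005, 0.0001] |dp| 0.001 deg 0.0
```

Emit:
carry_out([
  {"delta_pos":[0,0,0.0005],"delta_rot":[0,0,0],"claw":10},
  {"delta_pos":[0,0,0.001],"delta_rot":[0,0,0],"claw":10},
  {"delta_pos":[0,0,0.0015],"delta_rot":[0,0,0],"claw":10},
  {"delta_pos":[0,0,0.0015],"delta_rot":[0,0,0],"claw":10},
  {"delta_pos":[0,0,0.0015],"delta_rot":[0,0,0],"claw":10},
  {"delta_pos":[0,0,0.0015],"delta_rot":[0,0,0],"claw":10},
])

```text
time: 10.03
eef_pos: [0.512, -0.1123, 0.1313]
tcp_rot: [0.637, 0.726, 0.194, 0.171]
contact_force: [-16.0, -1.1, 13.5]
opening: 0.302
```

```bash
cat > chk.py <<'E'
from h import *
for i in range(5): ctrl.read_camera('wrist')
s=ctrl.get_state();print(s['time'],s['eef_pos'],np.abs(s['dq']).max(),s['opening'],s['wrist_torque'])
ctr=np.array([0.53345,-0.109394,0.09316]);Rs=Rseat(np.radians(7.3));n=Rs[:,2]
print('F in seat',(s['contact_force']@Rs).round(2),'tcp in seat mm',((s['eef_pos']-(ctr-0.026*n))@Rs*1000).round(2))
delta(ctr+n*(0.0663-0.023),Rtool(np.radians(7.3)))
E
python3 chk.py
```

```text
10.2833 [ 0.5119839  -0.11236152  0.13129259] 0.0024229984459224647 0.29630257373973856 [0.04547961 1.63129779 0.13602954]
F in seat [-6.64  1.71 18.77] tcp in seat mm [ 0.3  -0.22 69.86]
dpos [0.0002, -0.0003, 0.0006] drot [-0.001, -0.0004, 0.0026] |dp| 0.001 deg 0.2
```

Floor contact is at about 19 N with the TCP at seat z 69.9 mm, against 69.3 expected, so the cell is home. Unload slightly and release.

Emit:
carry_out([
  {"delta_pos":[0,0,-0.0003],"delta_rot":[0,0,0],"claw":45},
  {"delta_pos":[0,0,-0.0003],"delta_rot":[0,0,0],"claw":60},
  {"delta_pos":[0,0,-0.0003],"delta_rot":[0,0,0],"claw":60},
  {"delta_pos":[0,0,-0.0003],"delta_rot":[0,0,0],"claw":60},
  {"delta_pos":[0,0,-0.0003],"delta_rot":[0,0,0],"claw":60},
])

```text
time: 10.7
eef_pos: [0.5119, -0.1123, 0.1314]
tcp_rot: [0.637, 0.726, 0.194, 0.171]
contact_force: [0.1, 0.2, -0.4]
opening: 0.601
```

Emit:
carry_out([
  {"delta_pos":[0,0,-0.01],"delta_rot":[0,0,0],"claw":60},
  {"delta_pos":[0,0,-0.03],"delta_rot":[0,0,0],"claw":60},
  {"delta_pos":[0,0,-0.06],"delta_rot":[0,0,0],"claw":60},
  {"delta_pos":[0,0,-0.09],"delta_rot":[0,0,0],"claw":60},
  {"delta_pos":[0,0,-0.12],"delta_rot":[0,0,0],"claw":60},
  {"delta_pos":[0,0,-0.13],"delta_rot":[0,0,0],"claw":60},
  {"delta_pos":[0,0,-0.13],"delta_rot":[0,0,0],"claw":60},
  {"delta_pos":[0,0,-0.13],"delta_rot":[0,0,0],"claw":60},
])

```text
time: 11.37
eef_pos: [0.4476, -0.1208, 0.2444]
tcp_rot: [0.637, 0.726, 0.194, 0.171]
contact_force: [-1.0, -0.2, -1.3]
opening: 0.6
```

```bash
python3 chk.py
python3 - <<'E'
from h import *
snap('wrist','w7');snap('scene','s7')
print(ctrl.get_state()['qpos'])
S,d,b=load('s7');cv2.imwrite('pics/cs7.png',cv2.resize(b[160:310,290:450],None,fx=4,fy=4,interpolation=2))
E
```

```text
11.6167 [ 0.44732078 -0.12010717  0.24235967] 0.005278654578599969 0.5965747595067997 [-0.02827843  0.22821553 -0.02917104]
F in seat [-0.42  0.6  -0.17] tcp in seat mm [ -0.56   0.32 198.61]
dpos [-0.0007, 0.001, 0.1293] drot [-0.0033, -0.0028, 0.0018] |dp| 0.129 deg 0.3
[-0.6711096  -0.45346793  2.33409161  0.46110378  0.93521743 -1.01692414]
```

View pics/w7.png

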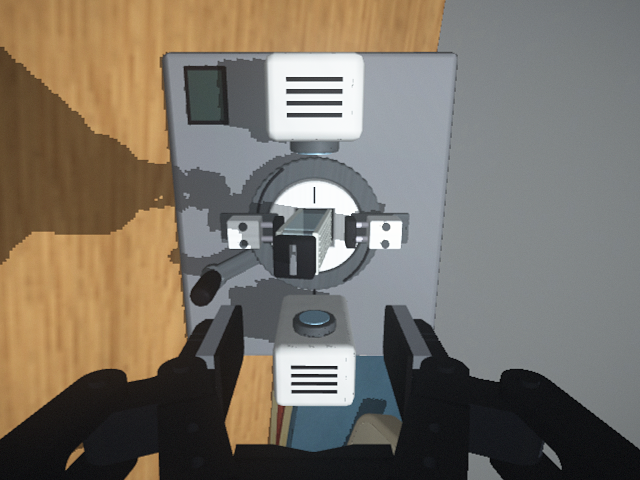

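View pics/cs7.png

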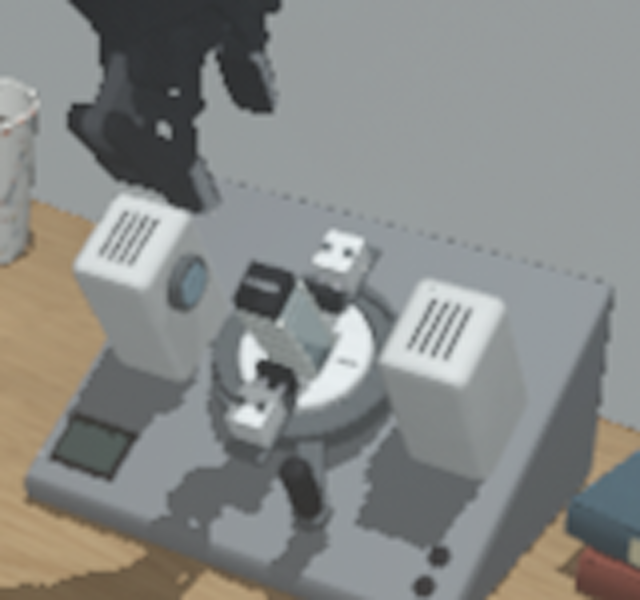

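The cell is in the socket with its cap at (295,257). It leans down-slope within the socket play, which the jaws should straighten. The windows face the heads. Next I'll measure the knob, at (205,287), and the cell state.

```bash
cat > knob.py <<'E'
from h import *
import sys
C,d,b=load(sys.argv[1]);P=cloud(C,d)
ctr=np.array([0.53345,-0.109394,0.09316]);Rs=Rseat(np.radians(7.3));o=ctr-0.026*Rs[:,2]
Q=(P-o)@Rs*1000
v0,v1,u0,u1=map(int,sys.argv[2:6])
m=np.zeros(d.shape,bool);m[v0:v1,u0:u1]=True
g=cv2.cvtColor(b,cv2.COLOR_BGR2GRAY)
k=m&(Q[...,2]>27)&(Q[...,2]<64)&(g<70)
q=Q[k];print('knob n',len(q),'zmax',np.percentile(q[:,2],[50,95,99]))
t=q[q[:,2]>56];print('top disk n',len(t),'minmax',t.min(0),t.max(0));c,r=cv2.minEnclosingCircle(t[:,:2].astype(np.float32));print('circle',c,r,'rad',np.hypot(*c),'theta',np.degrees(np.arctan2(-c[1],-c[0])))
s=q[q[:,2]<54];A=np.c_[2*s[:,:2],np.ones(len(s))];x=np.linalg.lstsq(A,(s[:,:2]**2).sum(1),rcond=None)[0];print('side cyl fit',x[:2],np.sqrt(x[2]+x[0]**2+x[1]**2))
E
python3 knob.py w7 255 315 180 235
python3 - <<'E'
from h import *
C,d,b=load('w7');P=cloud(C,d)
ctr=np.array([0.53345,-0.109394,0.09316]);Rs=Rseat(np.radians(7.3));o=ctr-0.026*Rs[:,2]
Q=(P-o)@Rs*1000
k=Q[225:285,265:335]
cap=k[(k[...,2]>90)];print('cap',cap.min(0),cap.max(0),cap.mean(0))
c=cap.mean(0);n=np.linalg.svd(cap-c,full_matrices=False)[2][2];print('cap normal',n*np.sign(n[2]))
q=Q.reshape(-1,3);s=q[(q[:,0]<-40)&(q[:,0]>-75)&(abs(q[:,1])<15)&(q[:,2]>40)&(q[:,2]<52)];print('front jaw',s.min(0),s.max(0))
print('arm/deck near knob', Q[262,240],Q[270,225])
# two-view check: knob top
S,ds,bs=load('s7');T,dt,bt=load('t1')
p=o+Rs@np.array([-76,-44,59.])/1000;print(proj(S,p),proj(T,p),proj(C,p))
cv2.imwrite('pics/ck.png',cv2.resize(b[240:330,165:285],None,fx=6,fy=6,interpolation=2))
E
```

```text
knob n 694 zmax [54.53252223 59.27544037 59.70845587]
top disk n 313 minmax [-84.39687661 -47.19873596  56.00429661] [-70.64258518 -33.95398573  60.41633152]
circle (-77.79298400878906, -40.962615966796875) 7.202807903289795 rad 87.9186229864583 theta 27.769463271506037
side cyl fit [-78.00935448 -41.50894014] 7.640049481255819
cap [-23.84655729 -12.89061611  90.05933439] [  1.77658996  71.24307564 323.59494443] [-11.0699806    1.13397186 100.68464595]
cap normal [-0.40173307 -0.86051707  0.31324256]
front jaw [-59.50025392  -9.95044417  40.42366824] [-40.00028714   9.70417873  49.90446692]
arm/deck near knob [-56.74958233 -28.8944566   19.09827001] [-68.62231109 -35.52471737  18.61877382]
[365.34944718 276.22418599] [380.83979406 245.13551092] [202.75570175 301.41974363]
```

View pics/ck.png

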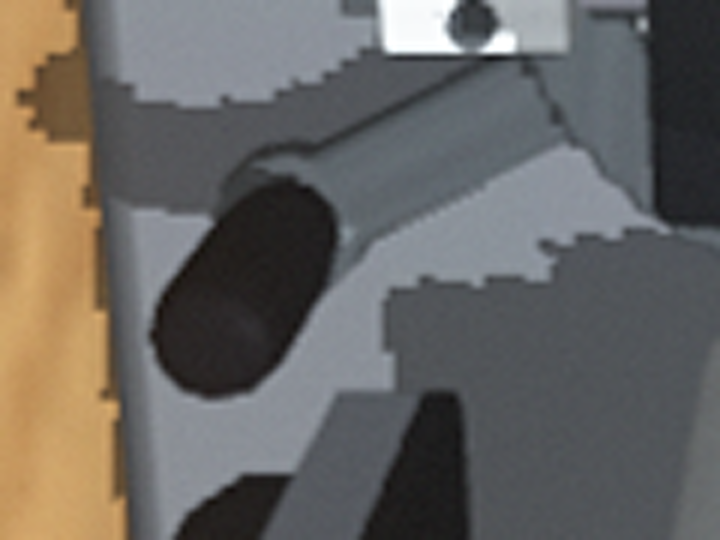

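The knob axis is at seat (−78, −41) mm, radius 88, θ≈28°, with its top at z 59 and arm top at z 19, which matches the text. I'll plan to cage it with the jaws along the tangent and push, following the arc.

```bash
cat >> h.py <<'E'
HEAD=np.radians(7.3);RS=Rseat(HEAD);O=np.array([0.53345,-0.109394,0.09316])-0.026*RS[:,2]
def leverpose(th,z=0.046,lead=0.0,r=0.088,rot=None):
    th=np.radians(th);rot=th if rot is None else np.radians(rot)
    pos=r*np.array([-np.cos(th),-np.sin(th),0])+lead*np.array([-np.sin(th),np.cos(th),0])+np.array([0,0,z])
    y=RS@np.array([np.sin(rot),-np.cos(rot),0]);zz=-RS[:,2]
    return O+RS@pos,np.c_[np.cross(y,zz),y,zz]
def seatpos(): return (ctrl.get_state()['eef_pos']-O)@RS*1000
E
python3 - <<'E'
from h import *
delta(*leverpose(28,z=0.15)); print(leverpose(28,z=.15)[0],leverpose(28)[0])
E
```

```text
dpos [-0.0414, -0.0774, 0.0491] drot [-0.0036, -0.0006, 1.0841] |dp| 0.101 deg 62.1
[ 0.4104578  -0.16680077  0.16169746] [ 0.46203632 -0.16019341  0.07163081]
```

Emit:
carry_out([
  {"delta_pos":[-0.005,-0.01,0],"delta_rot":[0,0,0.12],"claw":40},
  {"delta_pos":[-0.01,-0.02,0.005],"delta_rot":[0,0,0.24],"claw":40},
  {"delta_pos":[-0.015,-0.03,0.01],"delta_rot":[0,0,0.36],"claw":40},
  {"delta_pos":[-0.02,-0.04,0.015],"delta_rot":[0,0,0.48],"claw":40},
  {"delta_pos":[-0.025,-0.05,0.02],"delta_rot":[0,0,0.6],"claw":40},
  {"delta_pos":[-0.03,-0.06,0.03],"delta_rot":[0,0,0.72],"claw":40},
  {"delta_pos":[-0.035,-0.07,0.04],"delta_rot":[0,0,0.84],"claw":40},
  {"delta_pos":[-0.041,-0.077,0.045],"delta_rot":[0,0,0.96],"claw":40},
])

```text
time: 12.38
eef_pos: [0.408, -0.1661, 0.1634]
tcp_rot: [0.902, 0.347, 0.25, 0.059]
contact_force: [-0.2, 0.4, 0.1]
opening: 0.402
```

Run:
```python
from h import *
s=ctrl.get_state();print(s['qpos'],seatpos())
delta(*leverpose(28,z=0.13))
```

```text
[-0.8503955  -0.38417876  2.44149451  0.57432354  0.86610734 -0.34445255] [-78.8889963  -40.29312341 152.68735021]
dpos [0.0004, 0.0017, 0.0227] drot [-0.0061, 0.0015, 0.1173] |dp| 0.023 deg 6.7
```

Emit:
carry_out([
  {"delta_pos":[0,0.001,0.01],"delta_rot":[-0.006,0.0015,0.06],"claw":40},
  {"delta_pos":[0,0.002,0.02],"delta_rot":[-0.006,0.0015,0.117],"claw":40},
  {"delta_pos":[0,0.002,0.03],"delta_rot":[-0.006,0.0015,0.117],"claw":40},
  {"delta_pos":[0,0.002,0.04],"delta_rot":[-0.006,0.0015,0.117],"claw":40},
  {"delta_pos":[0,0.002,0.045],"delta_rot":[-0.006,0.0015,0.117],"claw":40},
  {"delta_pos":[0,0.002,0.045],"delta_rot":[-0.006,0.0015,0.117],"claw":40},
  {"delta_pos":[0,0.002,0.045],"delta_rot":[-0.006,0.0015,0.117],"claw":40},
])

```text
time: 12.97
eef_pos: [0.4312, -0.1643, 0.1246]
tcp_rot: [0.92, 0.293, 0.254, 0.046]
contact_force: [0.2, -0.3, 0.6]
opening: 0.399
```

Run:
```python
from h import *
for i in range(3): snap('wrist','w8')
s=ctrl.get_state();print(s['time'],s['qpos'],seatpos())
delta(*leverpose(28,z=0.046))
snap('scene','s8')
```

```text
13.1167 [-0.79749903 -0.25032149  2.42679838  0.63675735  0.73624399 -0.2740999 ] [-77.52958544 -41.99061799 108.11679543]
dpos [0.0002, -0.0007, 0.0621] drot [0.0009, -0.0002, 0.0007] |dp| 0.062 deg 0.1
```

View pics/w8.png

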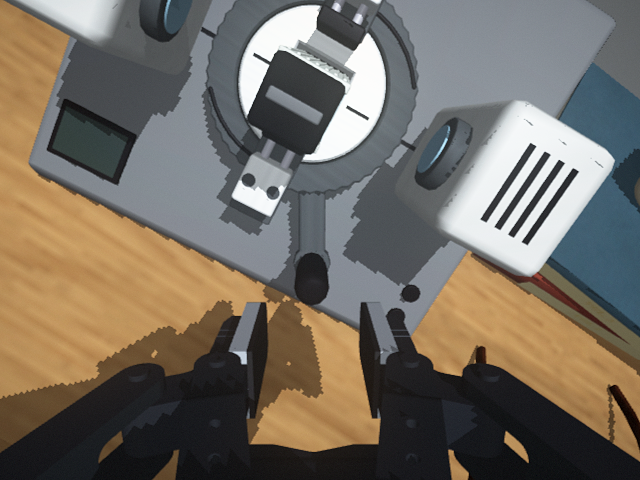

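View pics/s8.png

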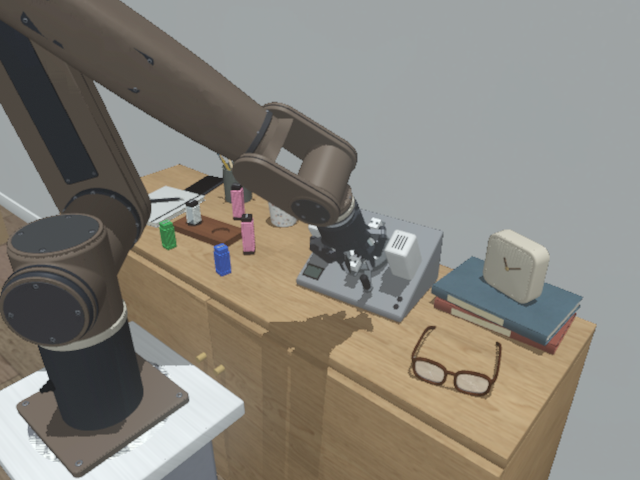

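The knob at (313,280) is centred between the pads at 265 and 362, and joints are inside their ranges. Lower onto it.

Emit:
carry_out([
  {"delta_pos":[0,-0.0005,0.012],"delta_rot":[0,0,0],"claw":40},
  {"delta_pos":[0,-0.0005,0.025],"delta_rot":[0,0,0],"claw":40},
  {"delta_pos":[0,-0.0005,0.037],"delta_rot":[0,0,0],"claw":40},
  {"delta_pos":[0,-0.0005,0.048],"delta_rot":[0,0,0],"claw":40},
  {"delta_pos":[0,-0.0005,0.056],"delta_rot":[0,0,0],"claw":40},
  {"delta_pos":[0,-0.0005,0.06],"delta_rot":[0,0,0],"claw":40},
  {"delta_pos":[0,-0.0005,0.06],"delta_rot":[0,0,0],"claw":40},
  {"delta_pos":[0,-0.0005,0.06],"delta_rot":[0,0,0],"claw":40},
])

```text
time: 13.83
eef_pos: [0.4611, -0.1608, 0.0738]
tcp_rot: [0.92, 0.293, 0.255, 0.047]
contact_force: [0.3, -0.1, 0.1]
opening: 0.404
```

```bash
cat > lev.py <<'E'
from h import *
import sys
for i in range(int(sys.argv[1])): snap('wrist','wl')
s=ctrl.get_state();p=seatpos()
th=np.degrees(np.arctan2(-p[1],-p[0]));Rt=R.from_quat(s['tcp_rot']).as_matrix()
F=s['contact_force'];Fs=F@RS;print('t',s['time'],'q',s['qpos'].round(2),'seat',p.round(2),'r',np.hypot(*p[:2]).round(2),'th',th.round(2),'F seat',Fs.round(2),'F tool',(F@Rt).round(2),'open',s['opening'])
for a in map(float,sys.argv[2:]):
    print(a,end=' ');delta(*leverpose(a))
E
python3 lev.py 4 28 24 20 16 12
```

```text
t 14.0333 q [-0.73 -0.06  2.39  0.75  0.59 -0.37] seat [-77.3  -42.01  48.67] r 87.97 th 28.52 F seat [0.62 0.28 0.22] F tool [ 0.68  0.04 -0.22] open 0.3998396484666598
28.0 dpos [-0.0, -0.0008, 0.0027] drot [0.0023, -0.0005, 0.0009] |dp| 0.003 deg 0.1
24.0 dpos [0.0002, -0.0069, 0.0027] drot [0.0023, -0.0006, 0.0708] |dp| 0.007 deg 4.1
20.0 dpos [0.0008, -0.0131, 0.0026] drot [0.0023, -0.0006, 0.1406] |dp| 0.013 deg 8.1
16.0 dpos [0.0019, -0.0191, 0.0026] drot [0.0023, -0.0007, 0.2104] |dp| 0.019 deg 12.1
12.0 dpos [0.0034, -0.0251, 0.0026] drot [0.0022, -0.0008, 0.2802] |dp| 0.025 deg 16.1
```

View pics/wl.png

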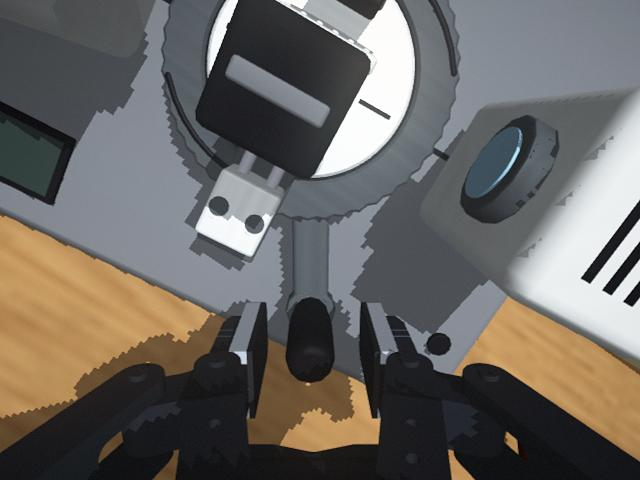

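The knob is caged at (310,340). I'll narrow the cage and push along the arc to θ=12.

Emit:
carry_out([
  {"delta_pos":[0,-0.0008,0.0025],"delta_rot":[0.002,0,0],"claw":30},
  {"delta_pos":[0,-0.0008,0.0025],"delta_rot":[0.002,0,0],"claw":30},
  {"delta_pos":[0.0001,-0.004,0.0026],"delta_rot":[0.002,0,0.035],"claw":30},
  {"delta_pos":[0.0002,-0.0069,0.0026],"delta_rot":[0.002,0,0.071],"claw":30},
  {"delta_pos":[0.0005,-0.01,0.0026],"delta_rot":[0.002,0,0.105],"claw":30},
  {"delta_pos":[0.0008,-0.0131,0.0026],"delta_rot":[0.002,0,0.14],"claw":30},
  {"delta_pos":[0.0019,-0.0191,0.0026],"delta_rot":[0.002,0,0.21],"claw":30},
  {"delta_pos":[0.0034,-0.0251,0.0026],"delta_rot":[0.002,0,0.28],"claw":30},
])

```text
time: 14.7
eef_pos: [0.4528, -0.1404, 0.0685]
tcp_rot: [0.952, 0.16, 0.26, 0.013]
contact_force: [0.9, -4.3, 0.2]
opening: 0.298
```

```bash
python3 lev.py 3 12 9 6 3 0 -2 -4
```

```text
t 14.85 q [-0.7  -0.09  2.43  0.76  0.56 -0.08] seat [-85.6  -19.02  46.35] r 87.69 th 12.53 F seat [-0.66 -2.41  0.87] F tool [-1.15  2.22 -0.87] open 0.3008170097557729
12.0 dpos [-0.0003, -0.0008, 0.0003] drot [0.0024, -0.0011, 0.0024] |dp| 0.001 deg 0.2
9.0 dpos [-0.0002, -0.0054, 0.0003] drot [0.0023, -0.0012, 0.0548] |dp| 0.005 deg 3.1
6.0 dpos [0.0002, -0.01, 0.0003] drot [0.0023, -0.0013, 0.1072] |dp| 0.01 deg 6.1
3.0 dpos [0.0008, -0.0146, 0.0003] drot [0.0023, -0.0013, 0.1595] |dp| 0.015 deg 9.1
0.0 dpos [0.0017, -0.0191, 0.0003] drot [0.0022, -0.0014, 0.2119] |dp| 0.019 deg 12.1
-2.0 dpos [0.0024, -0.0221, 0.0003] drot [0.0022, -0.0014, 0.2468] |dp| 0.022 deg 14.1
-4.0 dpos [0.0032, -0.0251, 0.0003] drot [0.0022, -0.0015, 0.2817] |dp| 0.025 deg 16.1
```

View pics/wl.png

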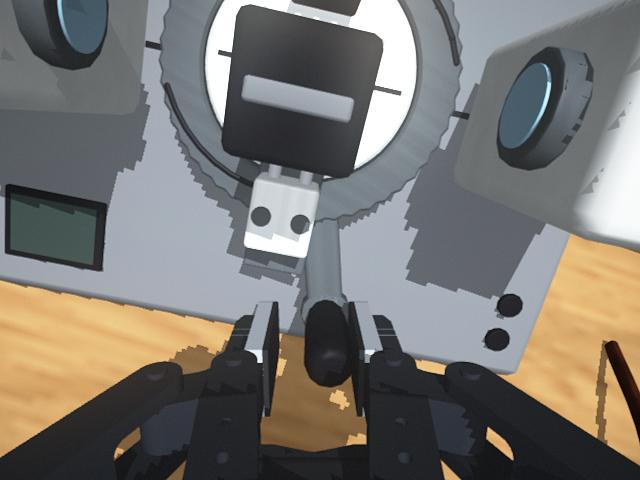

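Drag is about 2.2 N with the knob on the right pad at (330,340). Elbow joint 3 is at 2.43, so I'll watch its limit of 2.48.

Emit:
carry_out([
  {"delta_pos":[-0.0003,-0.0025,0.0003],"delta_rot":[0.002,-0.001,0.03],"claw":30},
  {"delta_pos":[-0.0002,-0.0054,0.0003],"delta_rot":[0.002,-0.001,0.055],"claw":30},
  {"delta_pos":[0.0002,-0.01,0.0003],"delta_rot":[0.002,-0.001,0.107],"claw":30},
  {"delta_pos":[0.0008,-0.0146,0.0003],"delta_rot":[0.002,-0.001,0.16],"claw":30},
  {"delta_pos":[0.0008,-0.0146,0.0003],"delta_rot":[0.002,-0.001,0.16],"claw":30},
  {"delta_pos":[0.0008,-0.0146,0.0003],"delta_rot":[0.002,-0.001,0.16],"claw":30},
])

```text
time: 15.35
eef_pos: [0.4489, -0.1255, 0.0669]
tcp_rot: [0.962, 0.088, 0.259, -0.009]
contact_force: [-2.0, -3.2, 1.3]
opening: 0.303
```

```bash
python3 lev.py 3 3 1 -1 -3 -5 -7
```

```text
t 15.5 q [-0.68 -0.11  2.45  0.76  0.55  0.1 ] seat [-87.51  -5.25  46.19] r 87.67 th 3.44 F seat [ 0.19 -4.39  3.31] F tool [-0.04  4.4  -3.31] open 0.3020342561678858
3.0 dpos [-0.0003, -0.0007, 0.0002] drot [0.0014, -0.0008, 0.0008] |dp| 0.001 deg 0.1
1.0 dpos [-0.0003, -0.0037, 0.0002] drot [0.0014, -0.0008, 0.0357] |dp| 0.004 deg 2.0
-1.0 dpos [-0.0001, -0.0068, 0.0002] drot [0.0014, -0.0008, 0.0706] |dp| 0.007 deg 4.0
-3.0 dpos [0.0002, -0.0099, 0.0002] drot [0.0013, -0.0009, 0.1055] |dp| 0.01 deg 6.0
-5.0 dpos [0.0005, -0.0129, 0.0002] drot [0.0013, -0.0009, 0.1405] |dp| 0.013 deg 8.0
-7.0 dpos [0.001, -0.0159, 0.0002] drot [0.0013, -0.0009, 0.1754] |dp| 0.016 deg 10.0
```

Emit:
carry_out([
  {"delta_pos":[-0.0003,-0.0037,0.0002],"delta_rot":[0.001,-0.001,0.036],"claw":30},
  {"delta_pos":[-0.0001,-0.0068,0.0002],"delta_rot":[0.001,-0.001,0.07],"claw":30},
  {"delta_pos":[0.0002,-0.0099,0.0002],"delta_rot":[0.001,-0.001,0.105],"claw":30},
  {"delta_pos":[0.0002,-0.0099,0.0002],"delta_rot":[0.001,-0.001,0.105],"claw":30},
  {"delta_pos":[0.0002,-0.0099,0.0002],"delta_rot":[0.001,-0.001,0.105],"claw":30},
])

```text
time: 15.92
eef_pos: [0.4477, -0.1162, 0.0668]
tcp_rot: [0.965, 0.037, 0.258, -0.022]
contact_force: [-2.8, -4.1, 1.6]
opening: 0.298
```

```bash
python3 lev.py 3 -3 -5 -7 -9 -11
```

```text
t 16.0667 q [-0.66 -0.13  2.46  0.75  0.54  0.23] seat [-87.57   4.18  46.09] r 87.67 th -2.73 F seat [-0.59 -4.97  3.1 ] F tool [-0.33  5.   -3.09] open 0.300425550149492
-3.0 dpos [-0.0003, -0.0004, 0.0001] drot [0.0011, -0.0003, 0.0013] |dp| 0.001 deg 0.1
-5.0 dpos [-0.0003, -0.0035, 0.0001] drot [0.0011, -0.0003, 0.0362] |dp| 0.003 deg 2.1
-7.0 dpos [-0.0001, -0.0065, 0.0001] drot [0.0011, -0.0003, 0.0711] |dp| 0.007 deg 4.1
-9.0 dpos [0.0002, -0.0096, 0.0001] drot [0.0011, -0.0004, 0.106] |dp| 0.01 deg 6.1
-11.0 dpos [0.0005, -0.0127, 0.0001] drot [0.001, -0.0004, 0.1409] |dp| 0.013 deg 8.1
```

View pics/wl.png

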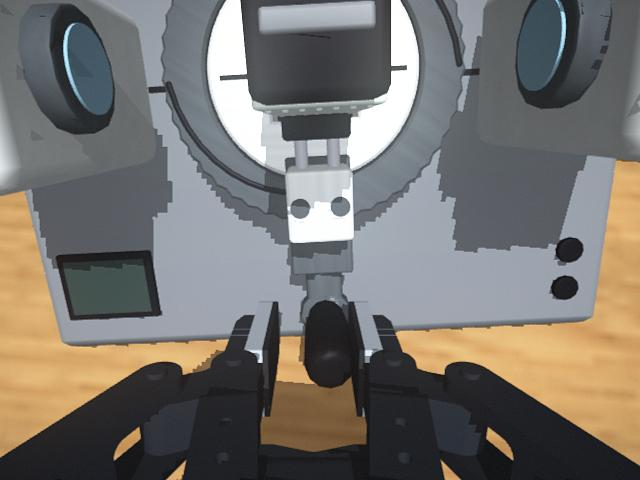

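The push is 5 N and rising, and the jaws are meeting the cell and straightening it. I'll use small steps now.

Emit:
carry_out([
  {"delta_pos":[-0.0003,-0.002,0.0001],"delta_rot":[0.001,0,0.018],"claw":30},
  {"delta_pos":[-0.0003,-0.0035,0.0001],"delta_rot":[0.001,0,0.036],"claw":30},
  {"delta_pos":[-0.0003,-0.0035,0.0001],"delta_rot":[0.001,0,0.036],"claw":30},
  {"delta_pos":[-0.0003,-0.0035,0.0001],"delta_rot":[0.001,0,0.036],"claw":30},
])

```text
time: 16.4
eef_pos: [0.4476, -0.1134, 0.0669]
tcp_rot: [0.966, 0.019, 0.258, -0.027]
contact_force: [-1.6, -5.2, 1.6]
opening: 0.302
```

```bash
for i in 1 2 3; do python3 lev.py 2 | cut -c1-300; done; python3 lev.py 1 -5 -7 -9 -11
```

```text
t 16.5 q [-0.65 -0.13  2.47  0.75  0.54  0.27] seat [-87.32   6.99  46.12] r 87.6 th -4.58 F seat [-0.24 -5.92  2.18] F tool [ 0.27  5.92 -2.17] open 0.30116967402719885
t 16.6 q [-0.65 -0.13  2.47  0.75  0.54  0.27] seat [-87.31   6.95  46.13] r 87.58 th -4.55 F seat [-0.82 -4.26  2.28] F tool [-0.45  4.32 -2.27] open 0.2989006546831745
t 16.7 q [-0.65 -0.13  2.47  0.75  0.54  0.27] seat [-87.33   6.99  46.11] r 87.61 th -4.58 F seat [-0.67 -5.14  2.1 ] F tool [-0.22  5.19 -2.1 ] open 0.3047849867764935
t 16.75 q [-0.65 -0.13  2.47  0.75  0.54  0.27] seat [-87.32   6.99  46.11] r 87.6 th -4.58 F seat [-1.67 -4.71  1.74] F tool [-1.26  4.84 -1.73] open 0.3042416575735964
-5.0 dpos [-0.0004, -0.0006, 0.0001] drot [0.0016, -0.001, 0.0006] |dp| 0.001 deg 0.1
-7.0 dpos [-0.0003, -0.0037, 0.0001] drot [0.0016, -0.001, 0.0356] |dp| 0.004 deg 2.0
-9.0 dpos [-0.0002, -0.0068, 0.0001] drot [0.0016, -0.0011, 0.0705] |dp| 0.007 deg 4.0
-11.0 dpos [0.0001, -0.0098, 0.0001] drot [0.0015, -0.0011, 0.1054] |dp| 0.01 deg 6.0
```

Joint 3 is at 2.47 of 2.48, so I'll make the tool slightly steeper about its y-axis while going on. That keeps the contact geometry the same.

Emit:
carry_out([
  {"delta_pos":[-0.0004,-0.0006,0.0001],"delta_rot":[0.001,-0.04,0],"claw":30},
  {"delta_pos":[-0.0004,-0.0006,0.0001],"delta_rot":[0.001,-0.08,0],"claw":30},
  {"delta_pos":[-0.0003,-0.002,0.0001],"delta_rot":[0.001,-0.08,0.018],"claw":30},
  {"delta_pos":[-0.0003,-0.0037,0.0001],"delta_rot":[0.001,-0.08,0.036],"claw":30},
  {"delta_pos":[-0.0003,-0.0037,0.0001],"delta_rot":[0.001,-0.08,0.036],"claw":30},
  {"delta_pos":[-0.0003,-0.0037,0.0001],"delta_rot":[0.001,-0.08,0.036],"claw":30},
])

```text
time: 17.25
eef_pos: [0.4476, -0.1104, 0.0672]
tcp_rot: [0.975, 0.003, 0.219, -0.03]
contact_force: [-0.6, -5.7, 1.7]
opening: 0.302
```

```bash
for i in 1 2 3; do python3 lev.py 2 | cut -c1-300; done; python3 lev.py 1 -7 -9 -11 -13
```

```text
t 17.35 q [-0.62 -0.11  2.43  0.58  0.57  0.49] seat [-86.84   9.89  46.13] r 87.4 th -6.49 F seat [ 0.07 -6.6   1.4 ] F tool [ 0.77  6.55 -1.44] open 0.30225799918552754
t 17.45 q [-0.62 -0.11  2.43  0.58  0.57  0.49] seat [-86.84   9.92  46.11] r 87.41 th -6.51 F seat [-0.69 -5.33  0.6 ] F tool [-0.08  5.38 -0.58] open 0.302054377968984
t 17.55 q [-0.62 -0.11  2.43  0.58  0.57  0.49] seat [-86.83   9.89  46.12] r 87.39 th -6.5 F seat [-0.38 -5.83  1.42] F tool [ 0.22  5.83 -1.42] open 0.29959381430876286
t 17.6 q [-0.62 -0.11  2.43  0.58  0.57  0.49] seat [-86.84   9.9   46.12] r 87.4 th -6.51 F seat [-0.69 -5.53  0.65] F tool [-0.06  5.57 -0.63] open 0.3006704002446846
-7.0 dpos [-0.0006, -0.0008, 0.0002] drot [0.0038, 0.0773, -0.0001] |dp| 0.001 deg 4.4
-9.0 dpos [-0.0005, -0.0038, 0.0002] drot [0.0051, 0.0772, 0.0348] |dp| 0.004 deg 4.9
-11.0 dpos [-0.0004, -0.0069, 0.0001] drot [0.0065, 0.0771, 0.0696] |dp| 0.007 deg 6.0
-13.0 dpos [-0.0001, -0.01, 0.0001] drot [0.0078, 0.077, 0.1045] |dp| 0.01 deg 7.5
```

Emit:
carry_out([
  {"delta_pos":[-0.0006,-0.0025,0.0002],"delta_rot":[0.003,0,0.017],"claw":30},
  {"delta_pos":[-0.0005,-0.0038,0.0002],"delta_rot":[0.003,0,0.035],"claw":30},
  {"delta_pos":[-0.0004,-0.0055,0.0002],"delta_rot":[0.003,0,0.052],"claw":30},
  {"delta_pos":[-0.0004,-0.0069,0.0002],"delta_rot":[0.003,0,0.07],"claw":30},
  {"delta_pos":[-0.0004,-0.0069,0.0002],"delta_rot":[0.003,0,0.07],"claw":30},
  {"delta_pos":[-0.0004,-0.0069,0.0002],"delta_rot":[0.003,0,0.07],"claw":30},
])

```text
time: 18.1
eef_pos: [0.4477, -0.105, 0.0676]
tcp_rot: [0.974, -0.031, 0.219, -0.037]
contact_force: [-0.3, -8.7, -0.3]
opening: 0.3
```

```bash
for i in 1 2 3; do python3 lev.py 2 | cut -c1-300; done; python3 lev.py 1 -11 -13 -15 -17
```

```text
t 18.2 q [-0.61 -0.12  2.44  0.58  0.56  0.57] seat [-85.9   15.26  46.09] r 87.25 th -10.07 F seat [-0.82 -8.45  0.69] F tool [ 0.75  8.46 -0.66] open 0.3046077084510612
t 18.3 q [-0.61 -0.12  2.44  0.58  0.56  0.57] seat [-85.9   15.27  46.08] r 87.25 th -10.08 F seat [-2.76 -8.17  1.44] F tool [-1.26  8.56 -1.26] open 0.30254177874888083
t 18.4 q [-0.61 -0.12  2.44  0.58  0.56  0.57] seat [-85.88  15.23  46.09] r 87.22 th -10.06 F seat [-1.09 -9.1   0.37] F tool [ 0.63  9.14 -0.33] open 0.29965611319879837
t 18.45 q [-0.61 -0.12  2.44  0.58  0.56  0.57] seat [-85.9   15.28  46.08] r 87.24 th -10.08 F seat [-1.29 -7.81  0.67] F tool [ 0.17  7.92 -0.6 ] open 0.3036654445528202
-11.0 dpos [-0.0008, -0.0014, 0.0001] drot [0.0098, 0.0746, 0.0004] |dp| 0.002 deg 4.3
-13.0 dpos [-0.0007, -0.0045, 0.0001] drot [0.0111, 0.0744, 0.0353] |dp| 0.005 deg 4.8
-15.0 dpos [-0.0005, -0.0075, 0.0] drot [0.0124, 0.0742, 0.0702] |dp| 0.008 deg 5.9
-17.0 dpos [-0.0003, -0.0106, -0.0] drot [0.0137, 0.074, 0.1051] |dp| 0.011 deg 7.4
```

View pics/wl.png

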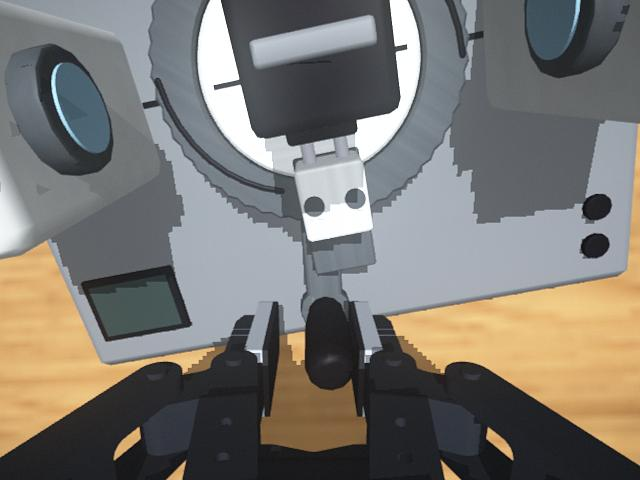

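The push is 8.5 N, and a firm grip is 9–12 N. One more small step.

Emit:
carry_out([
  {"delta_pos":[-0.0008,-0.0025,0.0001],"delta_rot":[0.008,0,0.012],"claw":30},
  {"delta_pos":[-0.0007,-0.004,0.0001],"delta_rot":[0.008,0,0.03],"claw":30},
  {"delta_pos":[-0.0006,-0.0051,0.0001],"delta_rot":[0.008,0,0.042],"claw":30},
  {"delta_pos":[-0.0006,-0.0051,0.0001],"delta_rot":[0.008,0,0.042],"claw":30},
  {"delta_pos":[-0.0006,-0.0051,0.0001],"delta_rot":[0.008,0,0.042],"claw":30},
])

```text
time: 18.87
eef_pos: [0.4479, -0.1017, 0.068]
tcp_rot: [0.973, -0.05, 0.22, -0.043]
contact_force: [-1.8, -11.3, -1.2]
opening: 0.295
```

```bash
for i in 1 2 3; do python3 lev.py 2 | cut -c1-300; done; python3 lev.py 1 -13 -14 -15
```

```text
t 18.9667 q [-0.6  -0.12  2.44  0.59  0.56  0.61] seat [-85.2   18.47  46.1 ] r 87.18 th -12.23 F seat [ -2.91 -10.19   0.85] F tool [-0.54 10.6  -0.71] open 0.30092833578452505
t 19.0667 q [-0.6  -0.12  2.44  0.59  0.56  0.61] seat [-85.18  18.45  46.1 ] r 87.16 th -12.22 F seat [ -3.53 -10.43   0.45] F tool [-1.05 10.97 -0.27] open 0.2982806854101831
t 19.1667 q [-0.6  -0.12  2.44  0.59  0.56  0.61] seat [-85.2   18.47  46.1 ] r 87.18 th -12.23 F seat [-2.37 -9.85 -0.06] F tool [-0.03 10.13  0.16] open 0.30557353877480037
t 19.2167 q [-0.6  -0.12  2.44  0.59  0.56  0.61] seat [-85.2   18.47  46.09] r 87.17 th -12.23 F seat [ -2.61 -10.31   0.4 ] F tool [-0.19 10.63 -0.28] open 0.29609649497954754
-13.0 dpos [-0.0008, -0.0012, 0.0001] drot [0.0094, 0.0717, -0.006] |dp| 0.001 deg 4.2
-14.0 dpos [-0.0008, -0.0027, 0.0001] drot [0.01, 0.0716, 0.0115] |dp| 0.003 deg 4.2
-15.0 dpos [-0.0008, -0.0042, 0.0001] drot [0.0106, 0.0716, 0.0289] |dp| 0.004 deg 4.5
```

10.6 N is firm and inside 9–12. Back off from the knob and lift clear.

Emit:
carry_out([
  {"delta_pos":[0,0.002,0],"delta_rot":[0,0,0],"claw":30},
  {"delta_pos":[0,0.004,0],"delta_rot":[0,0,0],"claw":30},
  {"delta_pos":[0,0.005,0],"delta_rot":[0,0,0],"claw":40},
  {"delta_pos":[0,0.005,0],"delta_rot":[0,0,0],"claw":40},
  {"delta_pos":[0,0.005,0],"delta_rot":[0,0,0],"claw":40},
  {"delta_pos":[0,0.005,0],"delta_rot":[0,0,0],"claw":40},
])

```text
time: 19.72
eef_pos: [0.447, -0.1058, 0.0668]
tcp_rot: [0.973, -0.05, 0.219, -0.044]
contact_force: [-0.6, -0.3, -0.5]
opening: 0.399
```

```bash
python3 lev.py 2|cut -c1-300
```

```text
t 19.8167 q [-0.61 -0.12  2.44  0.59  0.57  0.6 ] seat [-86.72  14.2   45.97] r 87.88 th -9.3 F seat [-0.77 -0.19  0.78] F tool [-0.76  0.37 -0.73] open 0.40225180280823514
```

View pics/wl.png

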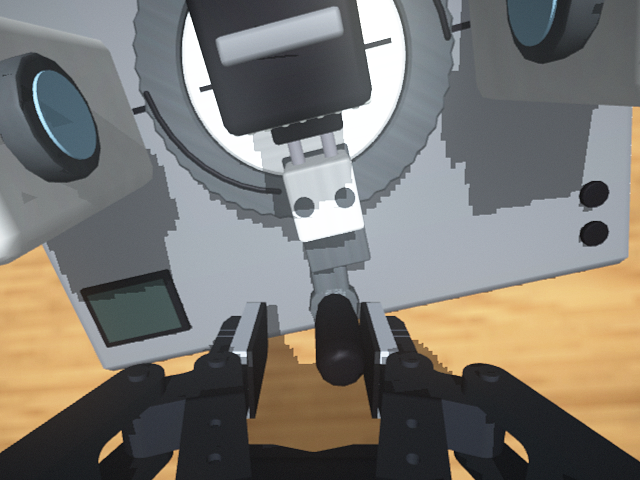

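Backed off with zero force, knob now at (340,340). It seems to have sprung back some degrees, so I'll measure before lifting.

```bash
cat > knob2.py <<'E'
from h import *
import sys
n=sys.argv[1];v0,v1,u0,u1=map(int,sys.argv[2:6])
C,d,b=load(n);Q=(cloud(C,d)-O)@RS*1000
m=np.zeros(d.shape,bool);m[v0:v1,u0:u1]=True
r=np.hypot(Q[...,0],Q[...,1]);g=cv2.cvtColor(b,cv2.COLOR_BGR2GRAY)
k=m&(Q[...,2]>28)&(Q[...,2]<63)&(r>76)&(r<100)&(g<80)
q=Q[k];t=q[q[:,2]>57.5];c=(t.min(0)+t.max(0))/2
print(n,len(q),len(t),'top c',c,t.max(0)-t.min(0),'th',np.degrees(np.arctan2(-c[1],-c[0])))
s=q[(q[:,2]<55)];A=np.c_[2*s[:,:2],np.ones(len(s))];x=np.linalg.lstsq(A,(s[:,:2]**2).sum(1),rcond=None)[0];print('cyl',x[:2],'r',np.sqrt(x[2]+x[0]**2+x[1]**2),'th',np.degrees(np.arctan2(-x[1],-x[0])))
E
python3 - <<'E'
from h import *
snap('wrist','w9');print(ctrl.get_state()['time'])
E
python3 knob2.py w9 285 390 310 362
python3 knob.py w7 255 315 180 235 | tail -1
```

```text
19.8667
w9 3468 1123 top c [-87.78422366   5.68886418  59.06929827] [13.9350813  13.21785605  3.13389468] th -3.7078730780180487
cyl [-88.75336998   5.38929669] r 7.937366288404171 th -3.4748571023331127
side cyl fit [-78.00935448 -41.50894014] 7.640049481255819
```

The knob is at θ≈−3.6° after spring-back, from about −9.3° under load. I need to know the remaining pad compression, so I'll lift clear and view from the earlier pose for comparison.

Emit:
carry_out([
  {"delta_pos":[0,-0.003,-0.01],"delta_rot":[0,0.02,0],"claw":40},
  {"delta_pos":[0,-0.003,-0.03],"delta_rot":[0,0.04,0],"claw":40},
  {"delta_pos":[0,-0.003,-0.06],"delta_rot":[0,0.07,0],"claw":40},
  {"delta_pos":[0,-0.003,-0.09],"delta_rot":[0,0.07,0],"claw":40},
  {"delta_pos":[0,-0.003,-0.11],"delta_rot":[0,0.07,0],"claw":40},
  {"delta_pos":[0.02,0,-0.13],"delta_rot":[0,0.07,0],"claw":40},
  {"delta_pos":[0.04,0,-0.145],"delta_rot":[0,0.07,0],"claw":40},
])

```text
time: 20.45
eef_pos: [0.4193, -0.1197, 0.215]
tcp_rot: [0.965, -0.052, 0.253, -0.042]
contact_force: [0.7, -0.8, -0.6]
opening: 0.401
```

Run:
```python
from h import *
s=ctrl.get_state();print(s['qpos'],seatpos())
delta(O+0.2*RS[:,2],Rtool(HEAD))
```

```text
[-0.71828661 -0.51025171  2.42076048  0.47724058  0.92051089  0.72765994] [-38.30101225   4.32453752 188.77176633]
dpos [0.0382, -0.0045, -0.0114] drot [0.0043, 0.0102, -1.8039] |dp| 0.04 deg 103.4
```

Emit:
carry_out([
  {"delta_pos":[0.01,-0.001,-0.011],"delta_rot":[0,0,-0.12],"claw":60},
  {"delta_pos":[0.02,-0.002,-0.011],"delta_rot":[0,0,-0.24],"claw":60},
  {"delta_pos":[0.03,-0.003,-0.011],"delta_rot":[0,0,-0.36],"claw":60},
  {"delta_pos":[0.038,-0.004,-0.011],"delta_rot":[0,0,-0.48],"claw":60},
  {"delta_pos":[0.038,-0.0045,-0.011],"delta_rot":[0,0,-0.6],"claw":60},
  {"delta_pos":[0.038,-0.0045,-0.011],"delta_rot":[0,0,-0.72],"claw":60},
  {"delta_pos":[0.038,-0.0045,-0.011],"delta_rot":[0,0,-0.84],"claw":60},
  {"delta_pos":[0.038,-0.0045,-0.011],"delta_rot":[0,0,-0.96],"claw":60},
])

```text
time: 21.12
eef_pos: [0.447, -0.1201, 0.2432]
tcp_rot: [0.879, 0.402, 0.244, 0.08]
contact_force: [-0.9, 0.5, -0.1]
opening: 0.601
```

Run:
```python
from h import *
delta(O+0.2*RS[:,2],Rtool(HEAD))
```

```text
dpos [0.0001, 0.0006, -0.0006] drot [-0.0016, 0.0094, -0.8378] |dp| 0.001 deg 48.0
```

Emit:
carry_out([
  {"delta_pos":[0,0.0005,-0.0005],"delta_rot":[0,0.009,-0.12],"claw":60},
  {"delta_pos":[0,0.0005,-0.0005],"delta_rot":[0,0.009,-0.24],"claw":60},
  {"delta_pos":[0,0.0005,-0.0005],"delta_rot":[0,0.009,-0.36],"claw":60},
  {"delta_pos":[0,0.0005,-0.0005],"delta_rot":[0,0.009,-0.48],"claw":60},
  {"delta_pos":[0,0.0005,-0.0005],"delta_rot":[0,0.009,-0.6],"claw":60},
  {"delta_pos":[0,0.0005,-0.0005],"delta_rot":[0,0.009,-0.72],"claw":60},
  {"delta_pos":[0,0.0005,-0.0005],"delta_rot":[0,0.009,-0.838],"claw":60},
  {"delta_pos":[0,0.0005,-0.0005],"delta_rot":[0,0.009,-0.838],"claw":60},
])

```text
time: 21.78
eef_pos: [0.447, -0.1202, 0.2436]
tcp_rot: [0.637, 0.726, 0.194, 0.17]
contact_force: [0.6, -0.1, 0.1]
opening: 0.598
```

Run:
```python
from h import *
for i in range(5): snap('wrist','w10')
print(seatpos(),ctrl.get_state()['time'])
delta(O+0.2*RS[:,2],Rtool(HEAD))
for n in('w5','w7','w10'):
    C,d,b=load(n);cv2.imwrite(f'pics/j_{n}.png',cv2.resize(b[160:300,205:425],None,fx=3.6,fy=3.6,interpolation=2))
```

```text
[-1.46043003e-01  7.98764029e-02  1.99927242e+02] 22.0333
dpos [-0.0001, 0.0001, -0.0001] drot [-0.0016, -0.0005, -0.0015] |dp| 0.0 deg 0.1
```

View pics/j_w10.png

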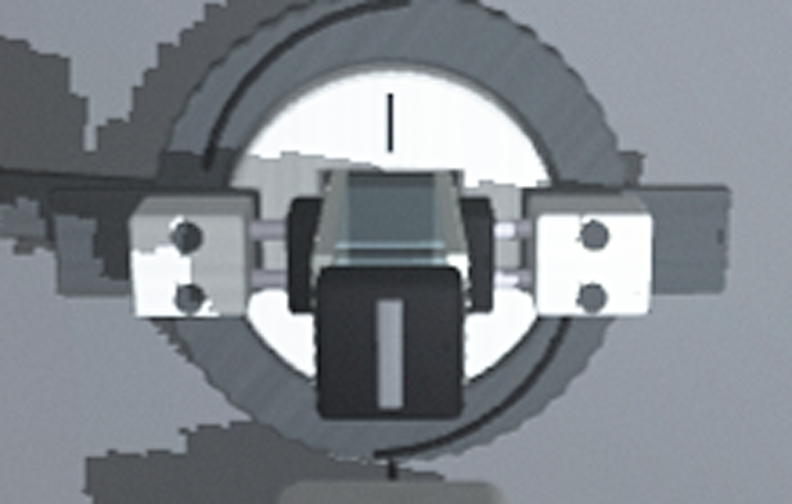

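View pics/j_w5.png

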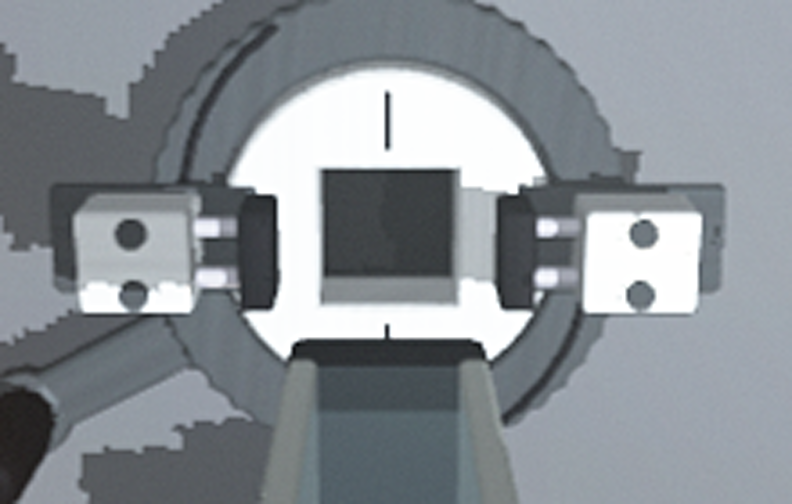

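The cell is now upright and central, with the cap column in line with the index mark. The jaw blocks' holes have come closer to the pad backs than in the open state: 109→100 and 107→101 crop px. That is roughly 1.4 mm of compression, about 8 N. A numeric cross-check with depth follows.

```bash
python3 - <<'E'
from h import *
for n in('w5','w10'):
    C,d,b=load(n);Q=(cloud(C,d)-O)@RS*1000;g=cv2.cvtColor(b,cv2.COLOR_BGR2GRAY)
    q=Q.reshape(-1,3);gg=g.ravel()
    for s in(-1,1):
        p=q[(gg<75)&(q[:,2]>44)&(q[:,2]<49)&(np.abs(q[:,1])<11)&(s*q[:,0]>11)&(s*q[:,0]<36)]
        bl=q[(q[:,2]>40)&(q[:,2]<52)&(np.abs(q[:,1])<9)&(s*q[:,0]>25)&(s*q[:,0]<70)&(gg>90)]
        print(n,s,'pad top x',np.percentile(p[:,0],[2,50,98]).round(2),len(p),'z',np.median(p[:,2]).round(1),'block x',np.percentile(bl[:,0],[1,50,99]).round(2),len(bl))
C,d,b=load('w10');Q=(cloud(C,d)-O)@RS*1000
k=Q[228:285,285:340].reshape(-1,3);cap=k[(k[:,2]>97)&(k[:,2]<102)];print('cap',len(cap),cap.min(0),cap.max(0),'c',(cap.min(0)+cap.max(0))/2,'med z',np.median(cap[:,2]))
r=cv2.minAreaRect(cap[:,:2].astype(np.float32));print(r)
top=cap[(np.abs(cap[:,2]-np.median(cap[:,2]))<.8)];c=top.mean(0);nn=np.linalg.svd(top-c,full_matrices=False)[2][2];print('cap normal',nn*np.sign(nn[2]))
# rib
g=cv2.cvtColor(b,cv2.COLOR_BGR2GRAY);m=(g>120)&(Q[...,2]>97)&(Q[...,2]<104)&(np.abs(Q[...,0])<6)&(np.abs(Q[...,1])<13)
B=Q[m][:,:2];e=np.linalg.svd(B-B.mean(0))[2][0];print('rib',len(B),B.mean(0),'angle from y rad',np.arctan2(e[0],e[1]))
E
python3 knob2.py w10 225 320 180 260
python3 - <<'E'
from h import *
C,d,b=load('w10');print(b.shape);S=snap('scene','s10');snap('top','t10')
print(proj(C,O+RS@np.array([-.0878,.0055,.059])))
E
```

```text
w5 -1 pad top x [-28.66 -25.16 -21.79] 273 z 45.7 block x [-58.96 -47.08 -37.32] 798
w5 1 pad top x [21.28 24.15 27.5 ] 250 z 45.7 block x [27.83 47.13 58.52] 873
w10 -1 pad top x [-19.86 -17.65 -14.82] 189 z 45.9 block x [-49.25 -37.8  -27.51] 795
w10 1 pad top x [13.58 16.4  18.56] 181 z 45.9 block x [26.94 37.38 48.69] 850
cap 1596 [-12.00969856 -12.36825779  97.00572626] [ 11.31012219  10.96516379 101.59349211] c [-0.34978819 -0.701547   99.29960918] med z 98.80762535153625
((-0.3084297180175781, -0.670384407043457), (23.371145248413086, 23.25899887084961), 89.52583312988281)
cap normal [-0.00231142  0.00263176  0.99999387]
rib 164 [-0.59144376 -0.13818476] angle from y rad 3.136253058589283
w10 194 108 top c [-84.18446014   4.35999021  58.80497484] [6.75446455 9.22285495 2.57811772] th -2.9647519490761143
cyl [-83.33401021   4.80347003] r 3.190078064441175 th -3.298945533903745
(480, 640, 3)
[178.6121558  229.88244322]
```

View pics/s10.png

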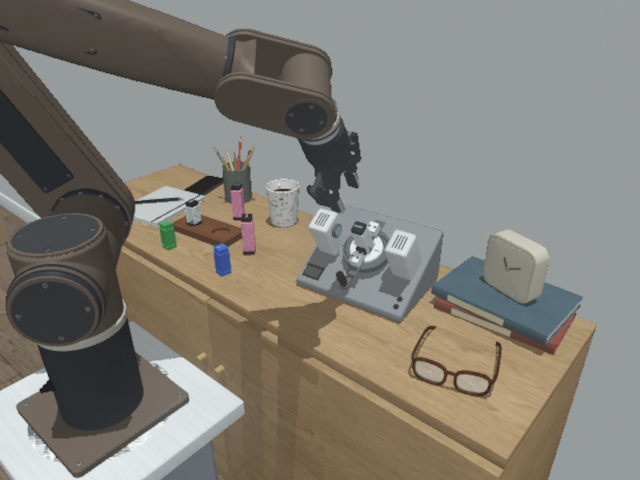

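View pics/w10.png

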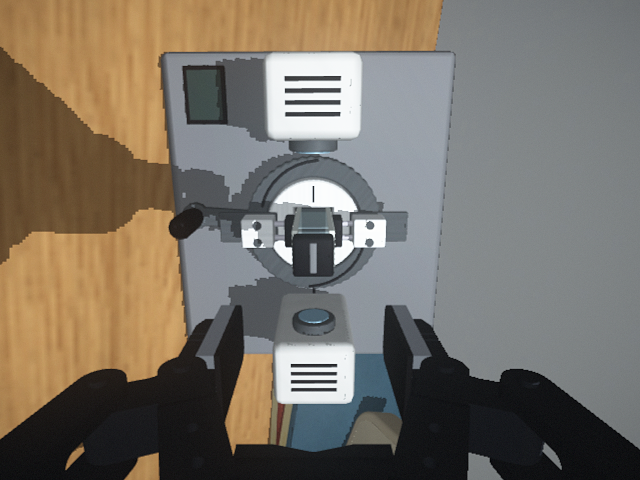

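Final measurements: cap top at z 98.8 mm (99 when home), normal within 0.004 rad, yaw within 0.006 rad, offset about (−0.4, −0.5) mm. The blocks moved about 9.7 mm and the pads about 8.5 mm, leaving roughly 1.2 mm of spring, or 7 N. The lever's spring-back balance independently gives about 7 N. The gripper is clear and the other things look untouched, so I'm handing in.

Run:
```python
from h import *
print(ctrl.get_state()['contact_force'],ctrl.sign_off())
```

```text
the job is handed in; nothing more can be done
[-0.23371021 -0.29669781  0.54524226] None
```

The taller cell is clamped in the meter's socket with its windows facing the lens heads, and the job was handed in at about 22 s. I lifted it out of the stand by its ribbed sides and set it in the sloping socket until it met the floor at about 19 N. I then pushed the lever clockwise with a loose cage of the fingers until the push reached 10.6 N, and backed off clear of everything.

**Last checks on the cell:**
- **Depth:** the cap top is 98.8 mm above the deck, against 99 mm when fully home.
- **Tilt and yaw:** the axis is within 0.004 rad of square and the windows within 0.006 rad.
- **Sideways:** it sits within about 0.7 mm of the socket's centre.
- **Other things:** in the last scene picture the short cell, mug and glasses look unmoved; I did not measure them.

**Less certain or unexpected:**
- The lever sprang back about 5.7° when I let go. The remaining pad force is therefore an estimate, about 7 N per pad, with a range of 5 to 8 N from different measurements, against the 4 N required.
- The cell leaned down-slope after I released it in the socket, and stood upright once the jaws closed.
- Joint 3 came to 2.47 rad against its 2.48 limit during the swing, so I made the tool slightly steeper to stay inside it.

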